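Sort the emptied desk drawer back into its trays

ROBOT

A 6-joint arm with a two-finger parallel gripper is mounted at the origin on a cart in front of the work surface, level with it; the furniture and walls round the work are solid. World frame = base frame: x ahead of the robot, y to its left, z up, the work surface at z = 0. Lengths are in m, angles in rad, forces in N, time in s.
With the tool pointing down it reaches from about 0.25 to 0.725 m from the base axis. Payload 4 kg.
Tool frame: the origin (TCP) lies on the centre line of the jaws, within the pads' length; the fingertips stand 14 mm ahead of it and the grasp point (between the pads) lies 5 mm behind it; z points along the fingers, x is the direction in which the jaws open and shut, and the axes are right-handed (so a half turn about z gives the same grasp; the last joint's range is limited). The gripper opens to 85 mm and grips with 20 to 120 N. Pads are 22 mm wide; open, the fingers measure 114 mm over their backs; the gripper's body (76 mm by 85 mm) begins 54 mm behind the grasp point. The pads swing forward as they close: fully open they stand 13 mm farther back than shut.
Start: joints at [1.278, 0.241, 0.005, 1.335, 0, 1.571], TCP at [0.144, 0.479, 0.245] pointing down, gripper open.
Joint ranges: [-2.72, 2.72], [-1.05, 1.87], [-1.09, 1.28], [-1.99, 2.15], [-1.42, 1.44], [-3.14, 3.14]. Speed limits (rad/s): [2.79, 2.79, 3.14, 3.14, 3.14, 3.14].

INTERFACE

Orientations are given as a unit quaternion [x, y, z, w].
In Python, from workcell import get_obs, optics, ticket gives the robot as it stands.
- The arm moves only by the shell command python3 -m inch 'ROWS'. ROWS is JSON, a list that holds one entry, the list of rows, each a list of 5 numbers: the finger opening in cm, from 0 to 8.54, then the shift along the tool's x, y, z in cm, then the turn about the tool's z in degrees. In form: [[[fingers, dx, dy, dz, roll], ...]]. A call has exactly 5 rows; each row is the pose to reach, as a shift and turn from the pose measured when the call began, along the tool's axes at that moment; what a row does not reach only later rows make up. A row lasts 1/8 s, in which the tool goes at most 62.5 mm and 10.7 degrees, less where a joint would pass 70% of its speed; a pose out of reach is approached as far as the arm can. A call with a gripper value outside its range is refused whole. The fingers move at their own pace and stop on an object; the grip force is fixed at half the most. Time passes only in rows, so rows that repeat a pose let the fingers close, or fill a call up. It gives the time, the measured TCP pose, the force and the opening at its end, in the units of the state.
- get_obs(): the state, without advancing time (a new reading comes with each control period).
- optics.camera(name): name is "scene" or "top"; returns (picture, depth): 400x640x3 uint8, red, green, blue; 400x640 float32, m along the optical axis (not along the pixel's ray), 0 where there is no reading.
- optics.camera_info(name): a dict with "vfov" (degrees; the focal length in pixels is half the picture's height over the tangent of half this angle, whatever the lens; pixels are square), "cx", "cy" (the principal point, pixels), "k1" (the pictures are not rectified: a ray, as slopes to the right and down, at radius r is drawn at 1 + k1 r^2 times it, then the intrinsics apply), "R" (3x3) and "t" (3): a world point X has camera coordinates R X + t. Camera axes: x right, y down, z forward; pixel columns grow to the right and rows downward; lengths in m; the calibration is good to about 2 mm. A picture is of the moment at which its call begins. camera_info takes no time and is no camera call.
- ticket.job_done(): hands the job in, once; it reports no verdict.
The state is a dict: "clock": time; "joint_pos": joint angles; "joint_vel": joint speeds; "tau": joint torques, N m; "eef_pos": TCP position; "tool_rot": TCP orientation; "ft_force": force on the tool from outside, world axes, zero at the start; "ft_torque": the same for the moment, N m; "grip_width": finger opening in m.
Only numpy, scipy, OpenCV 4.12 (cv2) and the standard library are available. Lean on these libraries where they do the work, as an engineer would, in place of code of your own. Each camera call takes 0.05 s, during which the arm holds its last target.

TASK

Put five of the things left out on the desk back into the three grey drawer trays: the stapler in the long empty bay, the carton of staples flat in the small empty bay and the loose foldback clip lying in the bay with the other clip, all in the stapling tray; the highlighter flat in the empty lane beside the pens; the rubber stamp standing upright in the empty bay beside the other stamp. Everything must rest on the floor of its own bay, not on a wall or on another thing; let go of all of it.

Things in the scene. Friction and masses are not known exactly. Their poses are not given: they have to be found in the camera images.
- stapling_tray: Grey tray 130x176x12 mm: an empty long bay, an empty small bay, a bay with a small foldback clip. Fixed. Origin under its middle, x across, y along, z up; walls 4 mm, 12 mm high, floor 3 mm thick. Insides, mm: long bay (stapler) x 8 to 61, y -84 to 84; small bay (carton, its 52 mm side along x) x -61 to 4, y -84 to -40; clip bay x -61 to 4, y -36 to 84, free at y -36 to 40 (other clip beyond, top 21 above desk).
- pen_tray: Grey tray 130x176x12 mm: two pens and a pencil in one lane, a sharpener in an end bay, the other lane empty. Fixed. Origin under its middle, x across, y along, z up; walls 4 mm, 12 mm high, floor 3 mm thick. Empty lane (highlighter, along y), mm: inside x -61 to 5, y -84 to 50. Pens x 13 to 57, tops 14 above desk; sharpener at x -30, y 69, top 17 above desk; all fixed.
- stamp_tray: Grey tray 130x176x12 mm: flat black ink pad tin, a second rubber stamp, and an empty bay beside that stamp. Fixed. Origin under its middle, x across, y along, z up; walls 4 mm, 12 mm high, floor 3 mm thick. Empty bay (loose stamp, its 56 mm side along y), mm: inside x -61 to -2, y -84 to -4. Pad y 2 to 80, top 19 above desk; other stamp at x 32, y -44, 28 thick, top 73 above desk; both fixed.
- stapler_mid (a point): Black desk stapler standing on its base, 144x39x54 mm, rigid (does not open), up to 0.28 kg. Point: its centre, 27 mm above its underside; x along the length, y across, z up. Base 39 mm wide up to 8 mm height; upper arm 28 mm wide, from 28 to 52 mm above the underside: take it across the arm.
- carton_mid (a point): Small grey and white carton of staples lying flat, 30x52x20 mm. Point: its centre, 10 mm above its underside; x along the 30 mm side, y along the 52 mm side, z up.
- clip_mid (a point): Loose black foldback clip on the desk, lying on its flat side. Point: centre of its solid part, which is 16 mm along x, 40 mm along y, 22 mm high (point 11 mm above its underside); take it across the 16 mm. Its wire handles reach 17 mm further to -x and give no grip.
- highlighter_mid (a point): Grey and white highlighter lying on its side, 117 mm long, 17 to 20 mm thick. Point: its centre, about 9 mm above what it lies on; x along its length, towards the cap.
- stamp_mid (a point): Loose rubber stamp standing on the desk: black foot 28x56 mm, 18 mm high, with a round knob on top, at most 28 mm thick, 70 mm high in all. Point: its centre, 35 mm above its underside; x along the 28 mm side of the foot, y along the 56 mm side, z up. Take it by the knob, 50 to 60 mm above the underside.
Things that resemble listed ones, but are neither listed nor needed, are in the scene too. What is meant by the part that bears clip_mid is not turquoise, and is the larger of those in its own colour.

How it is judged:
At the end, for the whole second after the job is handed in: Each thing is released, still and on the floor of its own bay: stapler upright, carton flat, highlighter level, stamp upright (within 0.1 rad), clip anywhere in the bay with the other clip; centres well inside the bay, as far as its walls allow (x of stapler_mid in the frame of stapling_tray between 0.022 and 0.047 m and y of stapler_mid in the frame of stapling_tray between -0.016 and 0.016 m and z of stapler_mid in the frame of stapling_tray between 0.003 and 0.035 m and angle between each of stapler_mid, carton_mid, stamp_mid's own z axis and vertical below 0.1 rad and linear speed of each of stapler, staple_carton, clip, highlighter, stamp below 0.02 m/s and x of carton_mid in the frame of stapling_tray between -0.038 and -0.019 m and y of carton_mid in the frame of stapling_tray between -0.071 and -0.053 m and z of carton_mid in the frame of stapling_tray between 0.003 and 0.0175 m and x of clip_mid in the frame of stapling_tray between -0.056 and -0.001 m and y of clip_mid in the frame of stapling_tray between -0.031 and 0.06 m and z of clip_mid in the frame of stapling_tray between 0.003 and 0.022 m and x of highlighter_mid in the frame of pen_tray between -0.056 and 0 m and y of highlighter_mid in the frame of pen_tray between -0.03 and -0.004 m and z of highlighter_mid in the frame of pen_tray between 0.003 and 0.0165 m and angle between highlighter_mid's own x axis and vertical between 1.47 and 1.67 rad and x of stamp_mid in the frame of stamp_tray between -0.05 and -0.013 m and y of stamp_mid in the frame of stamp_tray between -0.072 and -0.016 m and z of stamp_mid in the frame of stamp_tray between 0.003 and 0.043 m); the robot touches nothing.
It also fails if it takes over 118 s, if anything falls off the work surface, if the arm or the gripper's body presses on something with over 40 N, if the wrist force passes 120 N, or if a joint passes its speed limit or range.

## Working session

There is one attempt and no reset: what is moved stays moved. The work goes in short steps, Python scripts to look and compute and a shell command to move; the robot and the scene stay as the last step left them, time stands still between calls to the robot, and variables do not carry over. Pictures are saved under pics/ and viewed, and the job is handed in when it is done.

```bash
ls; mkdir -p pics; python3 - <<'E'
from workcell import get_obs, optics
import cv2, numpy as np
print(get_obs())
for n in ("scene","top"):
    p,d=optics.camera(n); cv2.imwrite(f"pics/{n}0.png",p[:,:,::-1]); np.save(f"pics/{n}0.npy",d); print(n,optics.camera_info(n))
E
```

```text
pics
{'clock': 0.0, 'joint_pos': array([1.27803029e+00, 2.41399262e-01, 3.72300746e-03, 1.33516209e+00,
       5.38929839e-05, 1.57079430e+00]), 'joint_vel': array([ 9.25296488e-04, -2.10160405e-03, -3.41978305e-05, -1.34127729e-04,
        1.33847128e-03, -9.89051578e-04]), 'tau': array([ 1.98913176e-05, -3.72313750e+01,  2.52409744e+01,  1.69027399e-02,
        5.95261372e-05, -4.17687048e-06]), 'eef_pos': array([0.14411592, 0.47816524, 0.24441928]), 'tool_rot': array([ 8.02682512e-01,  5.96405685e-01, -8.35618136e-04,  5.87304308e-04]), 'ft_force': array([ 0.30831581,  0.83094007, -0.91360081]), 'ft_torque': array([ 0.01694746, -0.00040227, -0.00839381]), 'grip_width': 0.08516725574471287}
scene {'vfov': 52.51020121145022, 'cx': 315.43671963813944, 'cy': 196.33772195131417, 'k1': -0.0616878149235616, 'R': array([[ 0.71980924, -0.69415086,  0.00540824],
       [-0.31545335, -0.33403383, -0.88820638],
       [ 0.61835576,  0.63763311, -0.45941285]]), 't': array([-0.39114193,  0.18869277,  0.58214838])}
top {'vfov': 54.822191537153934, 'cx': 322.85823622593153, 'cy': 201.38266952377768, 'k1': -0.07863706575721839, 'R': array([[ 0.01586768, -0.9996857 ,  0.01940921],
       [-0.98970055, -0.01846533, -0.14195723],
       [ 0.14227101, -0.01695677, -0.98968249]]), 't': array([-0.06581531,  0.5137039 ,  0.91457084])}
```

View pics/scene0.png

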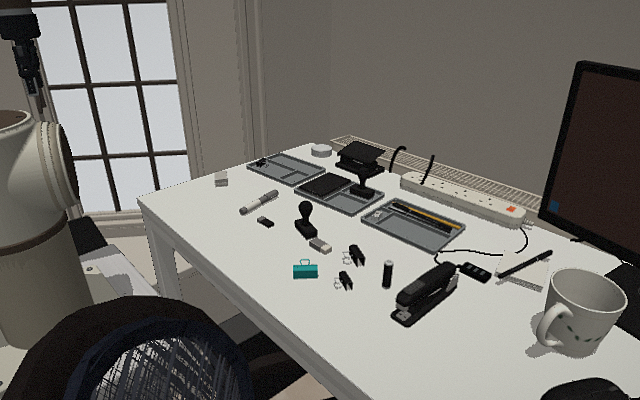

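View pics/top0.png

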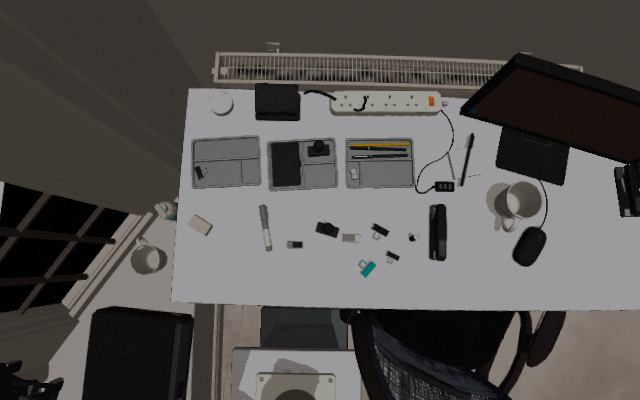

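The overview shows the trays at top pixels (226,162), (302,163) and (379,162). The loose things lie at rows 205–270. Next I rectify to a metric desk plane.

```bash
cat > h.py <<'E'
import numpy as np, cv2
from workcell import get_obs, optics
def cam(n):
    c=optics.camera_info(n); f=200/np.tan(np.radians(c['vfov']/2))
    return c,f,np.array(c['R']),np.array(c['t'])
def proj(n,X):
    c,f,R,t=cam(n); X=np.atleast_2d(X); P=X@R.T+t; s=P[:,:2]/P[:,2:]; r2=(s**2).sum(1,keepdims=True)
    return s*(1+c['k1']*r2)*f+[c['cx'],c['cy']]
def ray(n,uv):
    c,f,R,t=cam(n); uv=np.atleast_2d(np.float64(uv)); K=np.array([[f,0,c['cx']],[0,f,c['cy']],[0,0,1]])
    d=(uv-[c['cx'],c['cy']])/f; s=d.copy()
    for _ in range(30): s=d/(1+c['k1']*(s**2).sum(1,keepdims=True))
    return s
def onplane(n,uv,z):
    c,f,R,t=cam(n); s=ray(n,uv); D=np.c_[s,np.ones(len(s))]@R; C=-R.T@t
    k=(z-C[2])/D[:,2]; return C+D*k[:,None]
def cloud(n,d):
    c,f,R,t=cam(n); v,u=np.mgrid[0:400,0:640]; uv=np.c_[u.ravel(),v.ravel()]
    s=ray(n,uv); P=np.c_[s,np.ones(len(s))]*d.reshape(-1,1)
    return ((P-t)@R).reshape(400,640,3)
def rect(n,img,x0,x1,y0,y1,z=0.,px=1000.,interp=cv2.INTER_CUBIC):
    # rows: x decreasing downward, cols: y decreasing to right
    H=int((x1-x0)*px);W=int((y1-y0)*px)
    r,c=np.mgrid[0:H,0:W]; X=np.c_[x1-(r.ravel()+.5)/px,y1-(c.ravel()+.5)/px,np.full(H*W,z)]
    m=proj(n,X).astype(np.float32).reshape(H,W,2)
    return cv2.remap(img,m[...,0],m[...,1],interp)
def grid(im,x0,x1,y0,y1,px,step=.05):
    H,W=im.shape[:2]
    for x in np.arange(np.ceil(x0/step)*step,x1,step):
        r=int((x1-x)*px);cv2.line(im,(0,r),(6,r),(0,0,255),1);cv2.putText(im,f"{x:.2f}",(8,r+3),0,.33,(0,0,255),1)
    for y in np.arange(np.ceil(y0/step)*step,y1,step):
        c=int((y1-y)*px);cv2.line(im,(c,0),(c,6),(0,0,255),1);cv2.putText(im,f"{y:.2f}",(c-10,16),0,.33,(0,0,255),1)
    return im
E
python3 - <<'E'
from h import *
im=cv2.imread('pics/top0.png'); d=np.load('pics/top0.npy')
print(proj('top',[[.144,.479,.245],[0,0,0]]))
P=cloud('top',d); print(np.nanmin(d),d.max())
for uv in [(226,162),(302,163),(379,162),(400,280),(200,280),(190,100),(640-5,295)]: print(uv,P[uv[1],uv[0]].round(3),onplane('top',uv,0)[0].round(3))
E
```

```text
[[ 40.08942458 373.66737658]
 [295.80507277 412.53894783]]
0.0 2.2238832
(226, 162) [0.618 0.196 0.004] [0.619 0.197 0.   ]
(302, 163) [ 0.617 -0.002  0.01 ] [ 0.62  -0.002  0.   ]
(379, 162) [ 0.626 -0.202  0.003] [ 0.627 -0.203  0.   ]
(400, 280) [ 0.324 -0.255 -0.   ] [ 0.324 -0.255  0.   ]
(200, 280) [0.316 0.246 0.003] [0.315 0.247 0.   ]
(190, 100) [0.789 0.304 0.   ] [0.789 0.304 0.   ]
(635, 295) [ 0.281 -0.902 -0.002] [ 0.282 -0.9    0.   ]
```

```bash
python3 - <<'E'
from h import *
im=cv2.imread('pics/top0.png')
def g(a,name,z=0.,px=2000):
    o=rect('top',im,*a,z=z,px=px); o=cv2.convertScaleAbs(o,alpha=1.6,beta=10); cv2.imwrite(name,grid(o,*a,px,.02 if px>1500 else .05))
g((.27,.73,-.42,.32),'pics/r_all.png',px=1050)
g((.30,.48,-.40,-.04),'pics/r_right.png',px=2200)
g((.30,.48,-.08,.28),'pics/r_left.png',px=2200)
E
```

```text
(no output)
```

View pics/r_all.png

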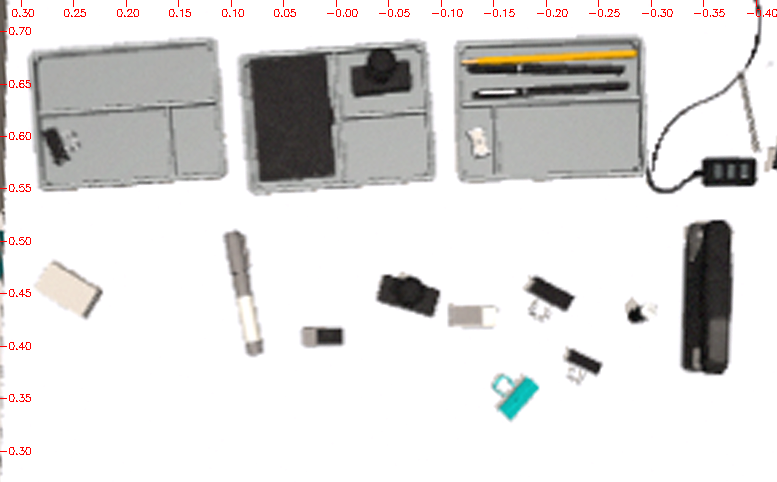

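View pics/r_right.png

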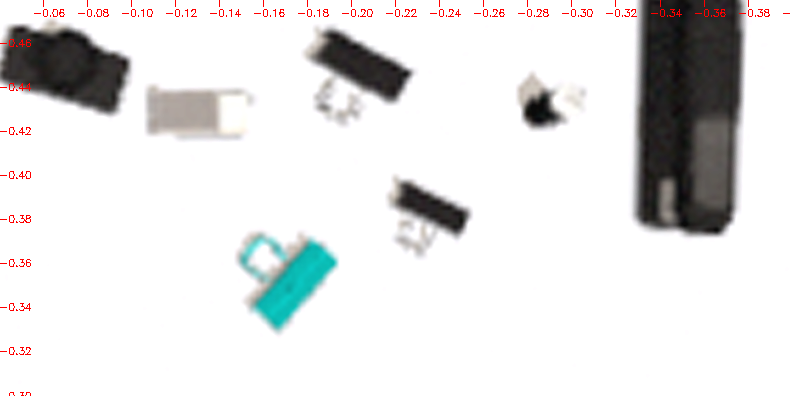

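View pics/r_left.png

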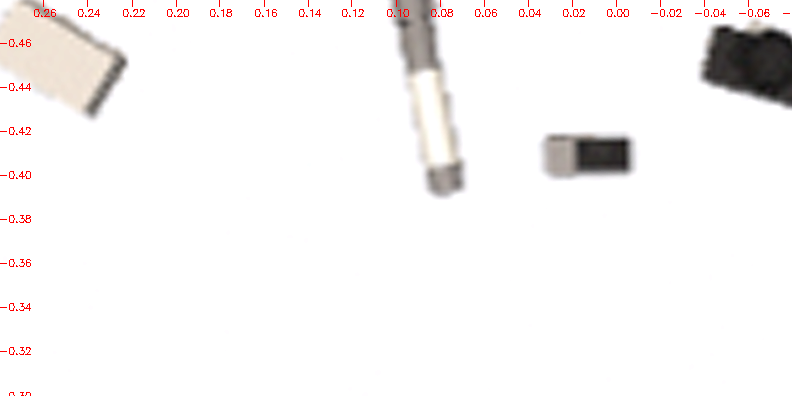

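```bash
cat > comp.py <<'E'
from h import *
def comps(P,zmin=.006,box=(.28,.53,-.42,.32)):
    Z=P[...,2];m=(Z>zmin)&(Z<.12)&(P[...,0]>box[0])&(P[...,0]<box[1])&(P[...,1]>box[2])&(P[...,1]<box[3])
    n,l,s,c=cv2.connectedComponentsWithStats(m.astype(np.uint8),connectivity=8)
    for i in range(1,n):
        if s[i,4]<15: continue
        Q=P[l==i]; r=cv2.minAreaRect((Q[:,:2]*1000).astype(np.float32))
        print('px',c[i].round(),'n',s[i,4],'rect mm',np.round(r[0],1),np.round(r[1],1),round(r[2],1),'z90',np.percentile(Q[:,2],[50,90,99]).round(4))
E
python3 - <<'E'
from comp import *
P=cloud('top',np.load('pics/top0.npy')); comps(P)
for b in [(.53,.72,.1,.3),(.53,.72,-.1,.1),(.53,.72,-.3,-.11)]: comps(P,.006,b)
S=cloud('scene',np.load('pics/scene0.npy')); print('scene')
comps(S)
E
```

```text
px [265. 226.] n 286 rect mm [449.6  86.2] [117.8  18.8] 10.4 z90 [0.0158 0.0189 0.021 ]
px [438. 232.] n 829 rect mm [ 444.9 -344.9] [ 32.8 140.6] 85.0 z90 [0.0465 0.0527 0.0554]
px [200. 225.] n 267 rect mm [452.1 250.3] [51.8 30.6] 56.9 z90 [0.0204 0.0227 0.0239]
px [327. 229.] n 248 rect mm [446.5 -67.5] [55.5 27.2] 74.1 z90 [0.0204 0.0691 0.0713]
px [380. 230.] n 110 rect mm [ 448.8 -201.3] [40.6 16.5] 62.3 z90 [0.0216 0.0238 0.0255]
px [351. 238.] n 134 rect mm [ 428.3 -128.5] [17.8 43.2] 1.1 z90 [0.0124 0.0143 0.0163]
px [414. 238.] n 56 rect mm [ 429.9 -284.3] [13.4 15.3] 47.4 z90 [0.0466 0.0509 0.0537]
px [294. 245.] n 89 rect mm [408.5  13. ] [12.6 35.2] 1.0 z90 [0.0094 0.0114 0.0125]
px [392. 256.] n 67 rect mm [ 380.4 -231.2] [31.9 20.1] 64.4 z90 [0.0175 0.0195 0.021 ]
px [368. 269.] n 117 rect mm [ 352.5 -168.2] [24.5 40.2] 44.7 z90 [0.0218 0.0238 0.0251]
px [225. 162.] n 791 rect mm [619.  194.2] [133.7 177.4] 4.2 z90 [0.0121 0.0156 0.0218]
px [295. 162.] n 2208 rect mm [615.7  -0.9] [133.1 178.2] 4.5 z90 [0.0187 0.0226 0.0719]
px [379. 157.] n 1260 rect mm [ 623.5 -203
[... 326 characters left out ...]
 220.] n 478 rect mm [446.4 -71.6] [56.6 27.3] 73.0 z90 [0.0191 0.0647 0.0684]
px [265. 221.] n 73 rect mm [408.2  10.2] [16.9 37.3] 2.4 z90 [0.0075 0.0087 0.009 ]
px [320. 244.] n 179 rect mm [ 427.2 -132.1] [45.2 20.6] 86.9 z90 [0.0107 0.0119 0.0125]
px [356. 253.] n 188 rect mm [ 444.4 -201.6] [43.4 24.9] 63.8 z90 [0.0192 0.0212 0.0219]
px [305. 270.] n 297 rect mm [ 357.  -167.5] [36.4 40.4] 47.3 z90 [0.0179 0.0212 0.0223]
px [388. 273.] n 227 rect mm [ 430.  -285.5] [16.7 14.4] 15.4 z90 [0.0309 0.0472 0.0489]
px [425. 290.] n 2005 rect mm [ 443.3 -351.8] [ 32.8 141.9] 86.3 z90 [0.0415 0.0508 0.0534]
px [345. 279.] n 135 rect mm [ 379.3 -232.5] [33.8 25.6] 65.3 z90 [0.0149 0.0165 0.0173]
```

Candidates, in top-image pixels:
- **Carton:** box (200,225) measures 52x30x20 and fits. The grey/white eraser (351,238) is 43x18x12 and the black/grey item (294,245) is 36x15x9, so I reject both.
- **Clip:** black (380,230) is 40x16.5x22 and fits. Black (392,256) is 32 long, so smaller. (368,269) is turquoise.
- **Highlighter:** (265,226), 117x19. The pen (467,160) isn't it.
- **Stamp:** (327,229), loose. The one in the tray at (319,148) is fixed.
- **Stapler:** (438,232).

Next is a close crop from the scene camera to check these.

```bash
cat >> h.py <<'E'
def yaw_of(q):
    x,y,z,w=q; return np.degrees(np.arctan2(2*(x*y+z*w),1-2*(y*y+z*z)))
def go(x,y,z,yaw=None,o=None):
    """needed shift in tool axes (cm) and roll (deg), mod nothing"""
    from scipy.spatial.transform import Rotation as Ro
    o=o or get_obs(); R=Ro.from_quat(o['tool_rot']).as_matrix()
    d=R.T@(np.array([x,y,z])-o['eef_pos'])*100; cy=yaw_of(o['tool_rot'])
    r=0 if yaw is None else (cy-yaw+180)%360-180
    print('shift',d.round(2),'roll',round(r,1),'| yaw now',round(cy,1),'pos',o['eef_pos'].round(4),'z',R[:,2].round(3),'F',o['ft_force'].round(1),'w',round(o['grip_width'],4),'t',round(o['clock'],2),'q6',round(o['joint_pos'][5],2))
TR={'staple':(.6185,.1935,4.2),'stamp':(.6155,-.002,4.5),'pen':(.6235,-.2035,1.7)}
def tray(n,x,y):
    X,Y,a=TR[n]; a=np.radians(a); return X+(np.cos(a)*x-np.sin(a)*y)/1000, Y+(np.sin(a)*x+np.cos(a)*y)/1000
E
python3 - <<'E'
from h import *
im=cv2.imread('pics/scene0.png')[150:330,200:470]; cv2.imwrite('pics/crop.png',cv2.convertScaleAbs(cv2.resize(im,None,fx=2.9,fy=2.9,interpolation=cv2.INTER_CUBIC),alpha=1.4))
# tray overlay for pose check
t=cv2.imread('pics/top0.png'); a=(.53,.71,-.32,.30); px=1280
o=cv2.convertScaleAbs(rect('top',t,*a,z=.012,px=px),alpha=1.5)
bays={'staple':[(8,61,-84,84),(-61,4,-84,-40),(-61,4,-36,84),(-65,65,-88,88)],'stamp':[(-61,-2,-84,-4),(-65,65,-88,88)],'pen':[(-61,5,-84,50),(-65,65,-88,88)]}
for n,bs in bays.items():
    for x0,x1,y0,y1 in bs:
        p=np.array([tray(n,x,y) for x,y in [(x0,y0),(x1,y0),(x1,y1),(x0,y1)]])
        q=np.c_[(a[3]-p[:,1])*px,(a[1]-p[:,0])*px].round().astype(int)
        cv2.polylines(o,[q],True,(0,0,255),1)
cv2.imwrite('pics/trays.png',o)
go(.4515,.2495,.15,147.5)
E
```

```text
shift [-13.01  36.03   9.47] roll -74.3 | yaw now 73.2 pos [0.1442 0.4782 0.2445] z [-0.001 -0.002 -1.   ] F [-0.2 -0.3  0.3] w 0.0855 t 0.1 q6 1.57
```

View pics/crop.png

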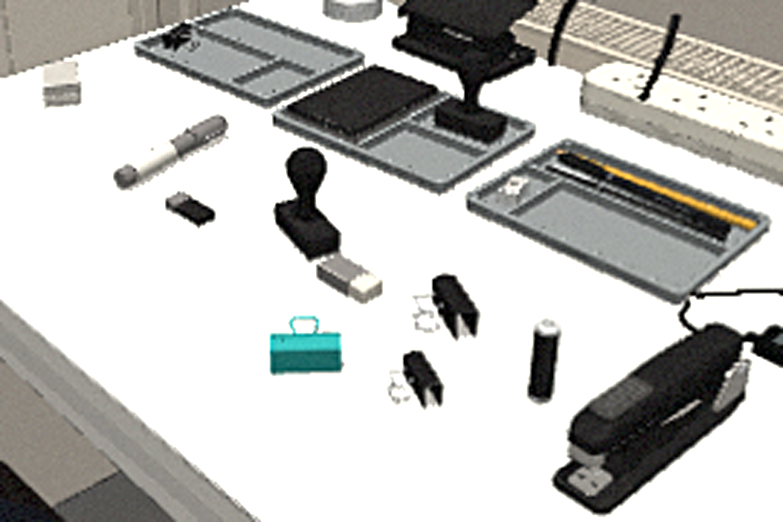

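View pics/trays.png

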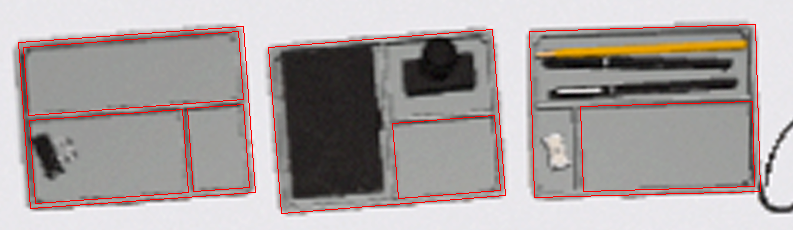

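The crop confirms the choices: the carton is grey/white at crop (62,85), the larger black clip at (455,305), with the smaller one at (422,378) and the turquoise one at (305,352). The tray overlays fit within about 2 mm. Moving to hover above the carton.

```bash
python3 -m inch '[[[5.5,-3,7,0,-10],[5.5,-5,13,2,-20],[5.5,-7.5,19,4,-30],[5.5,-9,25,6,-40],[5.5,-11,30,8,-50]]]'; python3 -c "
from h import *
go(.4515,.2495,.12,147.5)"
```

```text
clock: 0.72
eef_pos: [0.3601, 0.316, 0.1815]
tool_rot: [0.496, 0.868, -0.001, 0.0]
ft_force: [0.0, 0.7, 0.0]
grip_width: 0.055
shift [-10.36   4.49   6.16] roll -26.9 | yaw now 120.6 pos [0.3601 0.316  0.1815] z [-0.    -0.002 -1.   ] F [0.  0.7 0. ] w 0.055 t 0.72 q6 0.19
```

```bash
python3 -m inch '[[[5.5,-5,2.2,3,-10],[5.5,-10.36,4.5,6.2,-20],[5.5,-10.36,4.5,6.2,-26.9],[5.5,-10.36,4.5,6.2,-26.9],[5.5,-10.36,4.5,6.2,-26.9]]]'; python3 -c "
from h import *
go(.4515,.2495,.026,147.5)
for n in ('top','scene'):
    p,d=optics.camera(n); cv2.imwrite(f'pics/{n}1.png',p[:,:,::-1])
    u,v=proj(n,[.4515,.2495,.02])[0].astype(int); u=max(u,70);cv2.imwrite(f'pics/{n}1c.png',cv2.convertScaleAbs(cv2.resize(p[v-60:v+60,u-70:u+70,::-1],None,fx=4,fy=4),alpha=1.4))
"; cd pics; python3 -c "
import cv2,numpy as np
a=cv2.imread('top1c.png');b=cv2.imread('scene1c.png');cv2.imwrite('c1.png',cv2.resize(np.hstack([a,b]),(800,343)))"
```

```text
clock: 1.35
eef_pos: [0.4511, 0.2499, 0.1198]
tool_rot: [0.281, 0.96, -0.001, -0.0]
ft_force: [0.0, -0.4, -0.7]
grip_width: 0.0551
shift [-0.05 -0.    9.38] roll -0.1 | yaw now 147.4 pos [0.4511 0.2499 0.1198] z [-0.001 -0.001 -1.   ] F [ 0.  -0.4 -0.7] w 0.0551 t 1.35 q6 -0.5
```

View pics/c1.png

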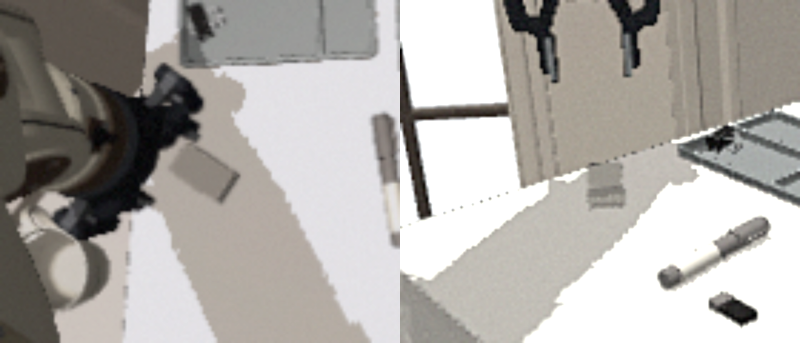

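```bash
python3 -c "
from h import *
u,v=proj('scene',[.4515,.2495,.02])[0].astype(int);print(u,v)
a=np.radians(147.4);j=np.array([np.cos(a),np.sin(a),0])
for s in (-1,1):
  for e in (.0275,.035): print(s,e,(proj('scene',np.array([.4511,.2499,.1198-.014])+s*e*j)[0]-[u-70,v-60]).round(1))
"
```

```text
219 174
-1 0.0275 [78.6 27.2]
-1 0.035 [81.8 27. ]
1 0.0275 [55.4 28.7]
1 0.035 [52.2 28.9]
```

The projected fingertips match the picture to within about 1 px. Descending and closing.

```bash
python3 -m inch '[[[5.5,0,0,5,0],[5.5,0,0,9.3,0],[5.5,0,0,9.3,0],[2,0,0,9.3,0],[2,0,0,9.3,0]]]';python3 -m inch '[[[2,0,0,0,0],[2,0,0,0,0],[2,0,0,-3,0],[2,0,0,-7,0],[2,0,0,-10,0]]]'; python3 -c "
from h import *
x,y=tray('staple',-28.5,-62);print(x,y)
go(x,y,.12,94.2)"
```

```text
clock: 2.08
eef_pos: [0.4529, 0.2515, 0.0298]
tool_rot: [0.28, 0.96, 0.001, 0.002]
ft_force: [-0.4, 0.5, 1.5]
grip_width: 0.0276
clock: 2.7
eef_pos: [0.4528, 0.2515, 0.1316]
tool_rot: [0.28, 0.96, 0.002, 0.002]
ft_force: [-0.1, 0.0, -0.7]
grip_width: 0.0269
0.5946173056210161 0.1295792137939461
shift [-18.51  -2.67   1.22] roll 53.3 | yaw now 147.5 pos [0.4528 0.2515 0.1316] z [ 0.006  0.002 -1.   ] F [-0.1  0.  -0.7] w 0.0269 t 2.7 q6 -0.5
```

```bash
cat > look.py <<'E'
from h import *
import sys
# look.py tag x y z half : side by side crops
tag=sys.argv[1]; X=list(map(float,sys.argv[2:5])); h=int(sys.argv[5]) if len(sys.argv)>5 else 50
o=[]
for n in ('top','scene'):
    p,d=optics.camera(n); np.save(f'pics/{n}_{tag}.npy',d); cv2.imwrite(f'pics/{n}_{tag}.png',p[:,:,::-1])
    u,v=proj(n,X)[0].astype(int); q=cv2.copyMakeBorder(p[:,:,::-1],h,h,h,h,cv2.BORDER_CONSTANT)[v:v+2*h,u:u+2*h]
    o.append(cv2.convertScaleAbs(cv2.resize(q,(390,390),interpolation=cv2.INTER_CUBIC),alpha=1.5)); print(n,'origin',u-h,v-h,'scale',390/2/h)
cv2.imwrite(f'pics/{tag}.png',np.hstack(o))
E
python3 look.py g1 .4528 .2515 .12 50
```

```text
top origin 135 170 scale 3.9
scene origin 165 85 scale 3.9
```

View pics/g1.png

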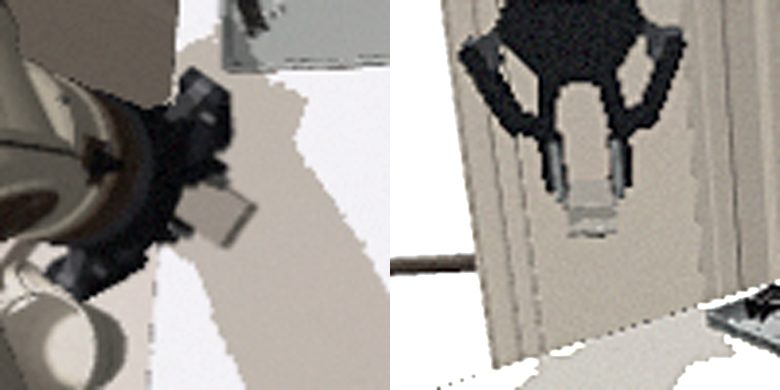

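The carton is held level. Moving over the small bay.

```bash
python3 -m inch '[[[2,-5,-0.5,0,10],[2,-10,-1,0,20],[2,-15,-1.5,0,30],[2,-18.5,-2.5,0,40],[2,-18.5,-2.5,0,50]]]'; python3 -c "
from h import *
x,y=tray('staple',-26.5,-62)
go(x,y,.034,94.2)"
```

```text
clock: 3.42
eef_pos: [0.5987, 0.1294, 0.133]
tool_rot: [0.663, 0.748, 0.005, 0.002]
ft_force: [-0.7, -0.0, -1.3]
grip_width: 0.0276
shift [ 0.02 -0.31  9.89] roll 2.7 | yaw now 96.9 pos [0.5987 0.1294 0.133 ] z [ 0.01   0.004 -1.   ] F [-0.7 -0.  -1.3] w 0.0276 t 3.42 q6 0.09
```

```bash
python3 -m inch '[[[2,0,-0.3,2,2.7],[2,0,-0.3,5,2.7],[2,0,-0.3,7.4,2.7],[2,0,-0.3,7.4,2.7],[2,0,-0.3,7.4,2.7]]]'; python3 look.py g2 .595 .13 .03 40; python3 -c "
from h import *
x,y=tray('staple',-26.5,-62)
go(x,y,.034,94.2)"
```

```text
clock: 4.05
eef_pos: [0.5967, 0.1294, 0.0591]
tool_rot: [0.681, 0.733, 0.005, 0.002]
ft_force: [0.3, 0.1, -0.9]
grip_width: 0.0272
top origin 209 128 scale 4.875
scene origin 254 128 scale 4.875
shift [ 0.   -0.12  2.62] roll 0.0 | yaw now 94.2 pos [0.5975 0.1296 0.0602] z [ 0.013  0.005 -1.   ] F [ 0.4 -0.8 -0.3] w 0.0277 t 4.15 q6 0.14
```

View pics/g2.png

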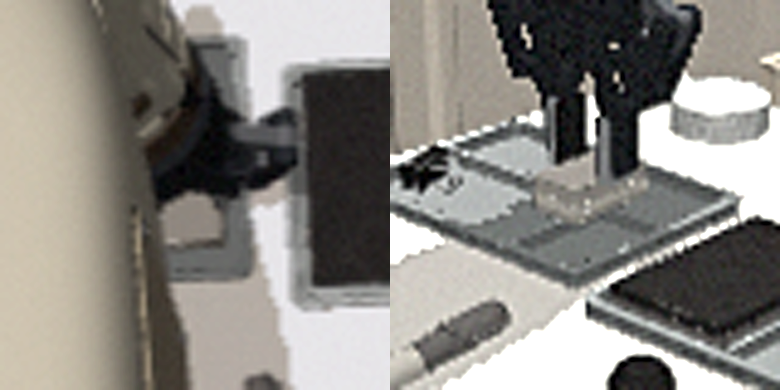

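```bash
python3 -m inch '[[[2,0,-0.1,1.5,0],[2,0,-0.1,2.5,0],[2,0,-0.1,2.6,0],[2,0,-0.1,2.6,0],[2,0,-0.1,2.6,0]]]'; python3 -c "
from h import *
x,y=tray('staple',-26.5,-62)
go(x,y,.034,94.2)"
```

```text
clock: 4.78
eef_pos: [0.5969, 0.1297, 0.0343]
tool_rot: [0.681, 0.733, 0.006, 0.003]
ft_force: [0.1, -0.8, -0.8]
grip_width: 0.0275
shift [ 0.01 -0.03  0.03] roll 0.0 | yaw now 94.2 pos [0.5969 0.1297 0.0343] z [ 0.013  0.005 -1.   ] F [ 0.1 -0.8 -0.8] w 0.0275 t 4.78 q6 0.14
```

Open a little and lift.

```bash
python3 -m inch '[[[4,0,0,0,0],[4,0,0,0,0],[4,0,0,-2,0],[4.5,0,0,-7,0],[4.5,0,0,-11,0]]]'; python3 -c "
from h import *
go(.449,.0845,.15,100)"
```

```text
clock: 5.4
eef_pos: [0.5958, 0.1292, 0.1461]
tool_rot: [0.681, 0.733, 0.007, 0.003]
ft_force: [1.0, 0.1, -0.4]
grip_width: 0.0448
shift [ -3.38 -14.96  -0.61] roll -5.8 | yaw now 94.2 pos [0.5958 0.1292 0.1461] z [ 0.014  0.005 -1.   ] F [ 1.   0.1 -0.4] w 0.0448 t 5.4 q6 0.14
```

```bash
python3 -m inch '[[[4.5,-1,-5,-0.5,-5.8],[4.5,-2,-10,-0.5,-5.8],[4.5,-3.4,-15,-0.6,-5.8],[4.5,-3.4,-15,3,-5.8],[4.5,-3.4,-15,6,-5.8]]]'; python3 look.py g3 .595 .13 .03 50; python3 -c "
from h import *
go(.449,.0845,.018,100)
comps(cloud('top',np.load('pics/top_g3.npy')),.015,(.55,.65,.09,.18))" ; python3 - <<'E'
from comp import *
comps(cloud('top',np.load('pics/top_g3.npy')),.016,(.55,.65,.09,.18))
comps(cloud('scene',np.load('pics/scene_g3.npy')),.015,(.55,.65,.09,.18))
print(tray('staple',-28.5,-62))
E
```

```text
clock: 6.02
eef_pos: [0.4495, 0.0845, 0.0842]
tool_rot: [0.643, 0.766, 0.007, 0.004]
ft_force: [0.3, 0.4, -0.4]
grip_width: 0.045
top origin 199 118 scale 3.9
scene origin 244 118 scale 3.9
shift [-0.01  0.16  6.37] roll 0.0 | yaw now 100.0 pos [0.4469 0.084  0.0817] z [ 0.008  0.004 -1.   ] F [-1.2  0.   0.3] w 0.0452 t 6.12 q6 0.01
px [251. 166.] n 133 rect mm [595.9 129.1] [52.9 28.2] 6.0 z90 [0.0235 0.0263 0.0277]
px [295. 173.] n 152 rect mm [594.4 128.9] [54.  34.2] 2.8 z90 [0.0213 0.0227 0.0236]
(np.float64(0.5946173056210161), np.float64(0.1295792137939461))Traceback (most recent call last):
  File "<string>", line 4, in <module>
    comps(cloud('top',np.load('pics/top_g3.npy')),.015,(.55,.65,.09,.18))
    ^^^^^
NameError: name 'comps' is not defined
```

View pics/g3.png

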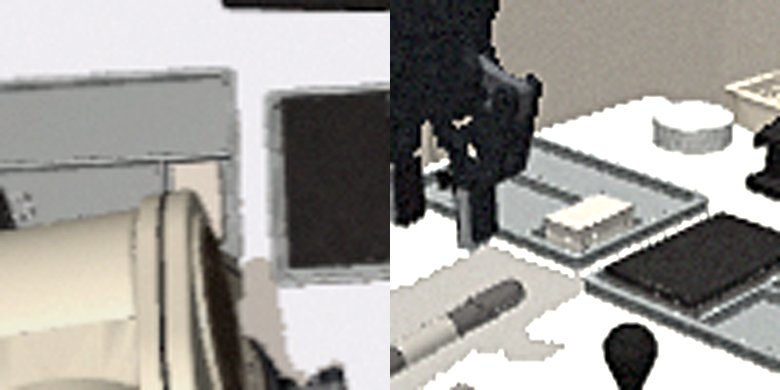

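The carton sits flat in its bay, top about 23 mm and centred within about 1 mm. Now the highlighter.

```bash
python3 -m inch '[[[4.5,0,0.2,4,0],[4.5,0,0.2,6.3,0],[4.5,0,0.2,6.3,0],[0.5,0,0.2,6.3,0],[0.5,0,0.2,6.3,0]]]'; python3 -m inch '[[[0.5,0,0,0,0],[0.5,0,0,0,0],[0.5,0,0,-4,0],[0.5,0,0,-9,0],[0.5,0,0,-10,0]]]'; python3 look.py g4 .449 .0845 .1 50;  python3 -c "
from h import *
x,y=tray('pen',-28,-17); print(x,y)
go(x,y,.12,181.7);go(x,y,.12,1.7)"
```

```text
clock: 6.75
eef_pos: [0.4509, 0.085, 0.0205]
tool_rot: [0.643, 0.766, 0.006, 0.003]
ft_force: [-0.7, -1.2, 2.1]
grip_width: 0.0127
clock: 7.38
eef_pos: [0.4522, 0.0849, 0.1239]
tool_rot: [0.643, 0.766, 0.008, 0.005]
ft_force: [0.5, -0.4, 0.6]
grip_width: 0.0129
top origin 210 174 scale 3.9
scene origin 206 113 scale 3.9
0.5960166500661042 -0.22132317245641261
shift [-32.66   8.98   0.23] roll -81.7 | yaw now 100.0 pos [0.4507 0.0847 0.1217] z [ 0.015  0.005 -1.   ] F [ 0.3 -0.7 -0.4] w 0.013 t 7.47 q6 0.01
shift [-32.66   8.98   0.23] roll 98.3 | yaw now 100.0 pos [0.4507 0.0847 0.1217] z [ 0.015  0.005 -1.   ] F [ 0.3 -0.7 -0.4] w 0.013 t 7.47 q6 0.01
```

View pics/g4.png

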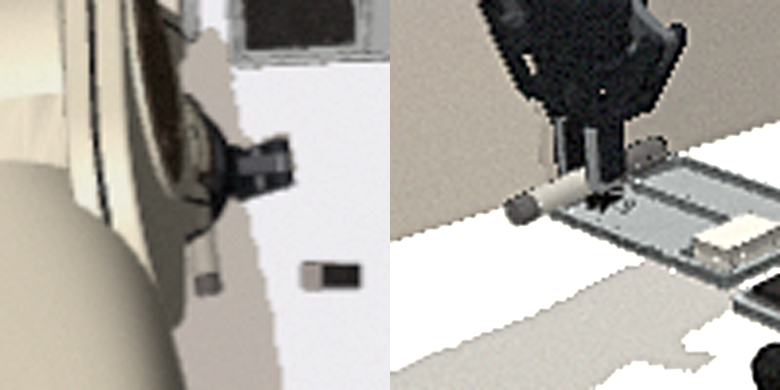

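```bash
python3 -m inch '[[[0.5,-6,0,-2,-10],[0.5,-12,2,-2,-20],[0.5,-18,4,-2,-30],[0.5,-24,6,-2,-40],[0.5,-30,8,-2,-50]]]'; python3 -c "
from h import *
x,y=tray('pen',-28,-17)
go(x,y,.10,181.7)"
```

```text
clock: 8.1
eef_pos: [0.5711, -0.1801, 0.1397]
tool_rot: [0.256, 0.967, 0.005, 0.005]
ft_force: [-0.0, 0.1, 1.1]
grip_width: 0.0133
shift [-4.18 -2.4   3.97] roll -31.3 | yaw now 150.4 pos [ 0.5711 -0.1801  0.1397] z [ 0.011  0.007 -1.   ] F [-0.   0.1  1.1] w 0.0133 t 8.1 q6 -1.36
```

```bash
python3 -m inch '[[[0.5,-4.2,-2.4,0,-10],[0.5,-4.2,-2.4,0,-20],[0.5,-4.2,-2.4,2,-31.3],[0.5,-4.2,-2.4,4,-31.3],[0.5,-4.2,-2.4,5,-31.3]]]'; python3 look.py g5 .596 -.221 .06 50; python3 -c "
from h import *
x,y=tray('pen',-28,-17)
go(x,y,.0245,181.7)"
```

```text
clock: 8.72
eef_pos: [0.5942, -0.2206, 0.0859]
tool_rot: [-0.014, 1.0, 0.004, 0.003]
ft_force: [-0.6, 0.6, -0.3]
grip_width: 0.0128
top origin 340 118 scale 3.9
scene origin 364 157 scale 3.9
shift [-0.1  -0.13  6.22] roll -0.0 | yaw now -178.3 pos [ 0.5946 -0.2206  0.0867] z [ 0.006  0.009 -1.   ] F [-0.6  0.   0. ] w 0.0131 t 8.82 q6 -1.96
```

View pics/g5.png

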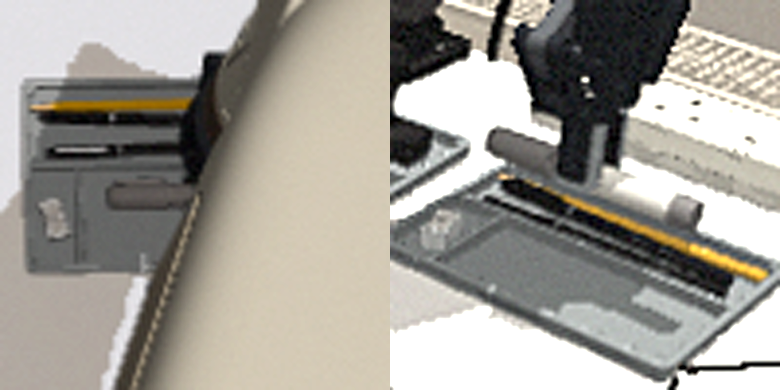

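```bash
python3 -m inch '[[[0.5,-0.1,-0.1,3,0],[0.5,-0.1,-0.1,5.5,0],[0.5,-0.1,-0.1,6.2,0],[0.5,-0.1,-0.1,6.2,0],[0.5,-0.1,-0.1,6.2,0]]]'; python3 -m inch '[[[3,0,0,0,0],[3,0,0,0,0],[3,0,0,-2,0],[3,0,0,-7,0],[3,0,0,-12,0]]]'; python3 -c "
from h import *
go(.447,-.0695,.15,253.5)"
```

```text
clock: 9.45
eef_pos: [0.597, -0.2214, 0.026]
tool_rot: [-0.015, 1.0, 0.004, 0.004]
ft_force: [0.8, 0.3, -0.6]
grip_width: 0.0128
clock: 10.07
eef_pos: [0.5956, -0.2222, 0.1469]
tool_rot: [-0.015, 1.0, 0.004, 0.004]
ft_force: [0.1, -0.5, 0.3]
grip_width: 0.0299
shift [14.41 15.7  -0.3 ] roll -71.8 | yaw now -178.3 pos [ 0.5956 -0.2222  0.1469] z [ 0.008  0.008 -1.   ] F [ 0.1 -0.5  0.3] w 0.0299 t 10.07 q6 -1.96
```

```bash
python3 look.py g6 .6 -.2 .02 60; python3 - <<'E'
from comp import *
for n in ('top','scene'):
    P=cloud(n,np.load(f'pics/{n}_g6.npy'))
    comps(P,.045,(.40,.49,-.12,-.02)); P0=cloud(n,np.load(f'pics/{n}0.npy')); comps(P0,.045,(.40,.49,-.12,-.02))
    comps(P,.0085,(.56,.616,-.31,-.145))
go(.447,-.0695,.15,163.5)
E
```

```text
top origin 319 110 scale 3.25
scene origin 344 160 scale 3.25
px [327. 228.] n 103 rect mm [447.4 -68.5] [24.  26.2] 0.5 z90 [0.0671 0.0708 0.0722]
px [327. 228.] n 104 rect mm [447.3 -68.7] [24.1 26.4] 0.9 z90 [0.0672 0.0702 0.0719]
px [360. 174.] n 35 rect mm [ 588.7 -150.4] [52.3  3. ] 0.4 z90 [0.0126 0.0154 0.0176]
px [377. 172.] n 174 rect mm [ 596.6 -197.7] [17.9 72. ] 1.8 z90 [0.0187 0.0216 0.0242]
px [305. 208.] n 166 rect mm [444.3 -74.7] [19.5 25.3] 47.6 z90 [0.0606 0.0678 0.0687]
px [305. 208.] n 165 rect mm [444.3 -74.9] [20.2 25.5] 48.8 z90 [0.0607 0.0677 0.0687]
px [411. 228.] n 435 rect mm [ 583.4 -215.3] [129.8  51.6] 85.6 z90 [0.0154 0.0188 0.0199]
px [430. 245.] n 100 rect mm [ 570.5 -274.7] [44.  81.5] 38.7 z90 [0.0107 0.0119 0.0155]
shift [14.84 15.88  0.09] roll 18.2 | yaw now -178.3 pos [ 0.6    -0.2239  0.1537] z [ 0.021  0.003 -1.   ] F [0.6 0.7 0.4] w 0.0299 t 10.18 q6 -1.96
```

View pics/g6.png

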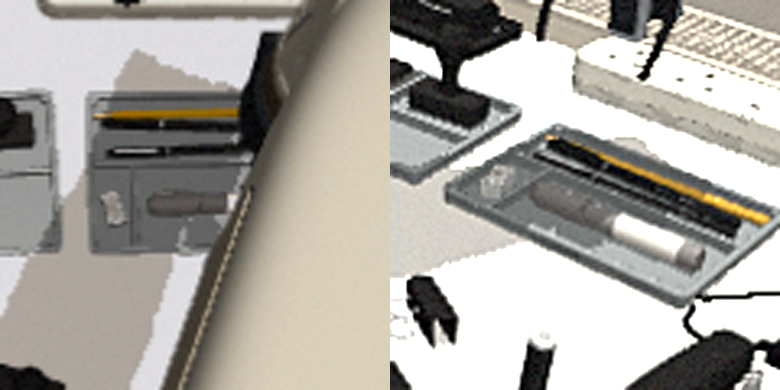

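The highlighter lies in the lane. Now the stamp.

```bash
python3 -m inch '[[[5,5,5.5,0,8],[5,10,11,0,18.2],[5,14.8,15.9,0,18.2],[5,14.8,15.9,1,18.2],[5,14.8,15.9,1,18.2]]]'; python3 look.py g7 .447 -.07 .08 50; python3 -c "
from h import *
go(.447,-.0695,.052,163.5)"
```

```text
clock: 10.8
eef_pos: [0.4455, -0.068, 0.1403]
tool_rot: [0.143, 0.99, 0.003, 0.009]
ft_force: [0.3, -0.8, 0.5]
grip_width: 0.05
top origin 278 177 scale 3.9
scene origin 254 146 scale 3.9
shift [ 0.34 -0.12  8.93] roll -0.0 | yaw now 163.5 pos [ 0.4486 -0.0695  0.1413] z [ 0.023  0.002 -1.   ] F [ 0.2 -0.9  0.4] w 0.0497 t 10.9 q6 -1.44
```

View pics/g7.png

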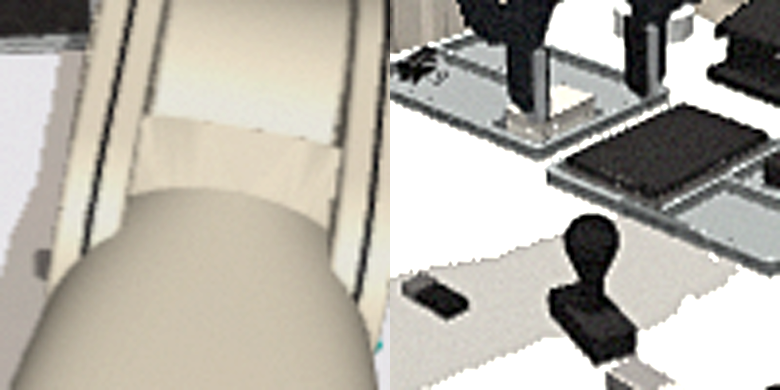

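```bash
python3 -m inch '[[[5,0.3,-0.1,4,0],[5,0.3,-0.1,8,0],[5,0.3,-0.1,9,0],[1,0.3,-0.1,9.1,0],[1,0.3,-0.1,9.1,0]]]';python3 -m inch '[[[1,0,0,0,0],[1,0,0,0,0],[1,0,0,0,0],[1,0,0,-4,0],[1,0,0,-8,0]]]'; python3 look.py g8 .447 -.07 .08 50; python3 -c "
from h import *
x,y=tray('stamp',-31.5,-44);print(x,y)
go(x,y,.14,184.5)"
```

```text
clock: 11.52
eef_pos: [0.449, -0.0699, 0.0515]
tool_rot: [0.144, 0.99, 0.003, 0.012]
ft_force: [0.5, 0.1, -0.7]
grip_width: 0.0246
clock: 12.15
eef_pos: [0.4462, -0.0699, 0.132]
tool_rot: [0.144, 0.99, 0.003, 0.012]
ft_force: [1.3, -0.1, -0.9]
grip_width: 0.0248
top origin 278 177 scale 3.9
scene origin 254 146 scale 3.9
0.5875493041994317 -0.04833582419968475
shift [-12.55   6.04   0.04] roll -21.0 | yaw now 163.5 pos [ 0.4501 -0.0705  0.1357] z [ 0.034  0.001 -0.999] F [ 0.1 -0.1 -0.3] w 0.0248 t 12.25 q6 -1.44
```

View pics/g8.png

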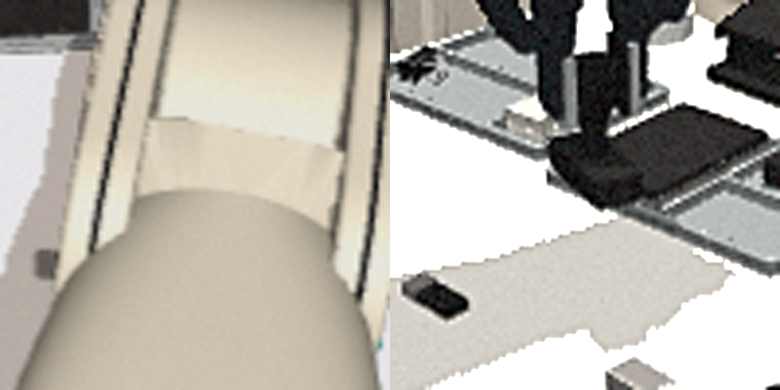

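The stamp is held upright. Tool tilt is creeping up (0.034 rad), so from here I'll end lifts with hold rows and let calls finish on downward motion, which seems to take tilt off.

```bash
python3 -m inch '[[[1,-6,3,0,-10],[1,-12.5,6,0,-21],[1,-12.5,6,0,-21],[1,-12.5,6,1.5,-21],[1,-12.5,6,4,-21]]]'; python3 -c "
from h import *
x,y=tray('stamp',-31.5,-44)
go(x,y,.0555,184.5)"; python3 look.py g9 .5875 -.048 .05 50;python3 -c "
from h import *
x,y=tray('stamp',-31.5,-44)
go(x,y,.0555,184.5)"
```

```text
clock: 12.88
eef_pos: [0.5872, -0.0486, 0.099]
tool_rot: [-0.039, 0.999, -0.0, 0.017]
ft_force: [0.2, -0.0, -2.0]
grip_width: 0.0247
shift [0.1  0.03 4.35] roll -0.0 | yaw now -175.5 pos [ 0.5872 -0.0486  0.099 ] z [ 0.033  0.001 -0.999] F [ 0.2 -0.  -2. ] w 0.0247 t 12.88 q6 -1.73
top origin 269 121 scale 3.9
scene origin 295 134 scale 3.9
shift [-0.29 -0.01  4.05] roll -0.1 | yaw now -175.6 pos [ 0.5837 -0.0485  0.0959] z [ 0.024  0.001 -1.   ] F [ 0.1 -0.5 -1.4] w 0.025 t 12.97 q6 -1.73
```

View pics/g9.png

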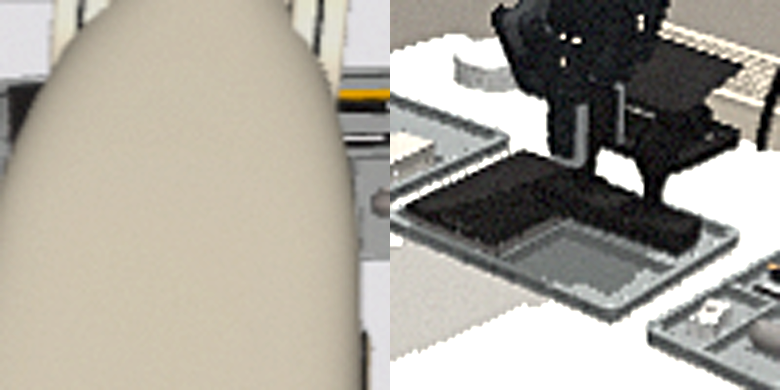

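```bash
python3 -m inch '[[[1,-0.2,0,2,0],[1,-0.3,0,3.5,0],[1,-0.3,0,4.0,0],[1,-0.3,0,4.0,0],[1,-0.3,0,4.0,0]]]'; python3 -c "
from h import *
x,y=tray('stamp',-31.5,-44)
go(x,y,.0545,184.5)"; python3 look.py g10 .5875 -.048 .03 50
```

```text
clock: 13.6
eef_pos: [0.5883, -0.0482, 0.0569]
tool_rot: [-0.039, 0.999, 0.0, 0.013]
ft_force: [0.7, 0.2, -0.9]
grip_width: 0.0246
shift [ 0.08 -0.    0.23] roll -0.1 | yaw now -175.6 pos [ 0.5883 -0.0482  0.0569] z [ 0.026  0.001 -1.   ] F [ 0.7  0.2 -0.9] w 0.0246 t 13.6 q6 -1.73
top origin 269 123 scale 3.9
scene origin 294 143 scale 3.9
```

View pics/g10.png

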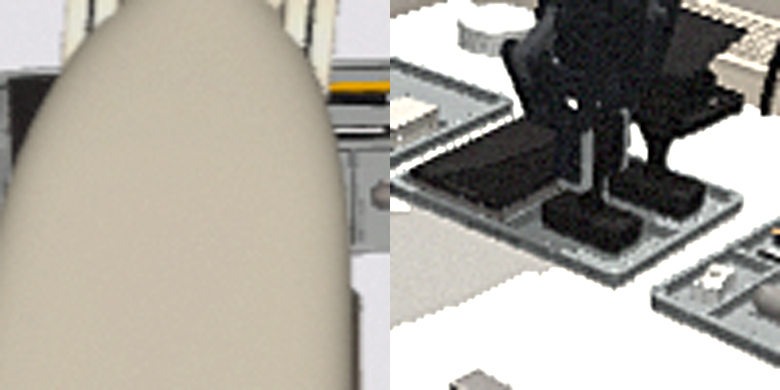

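```bash
python3 -m inch '[[[1,0,0,0.2,0],[1,0,0,0.2,0],[4.5,0,0,0.2,0],[4.5,0,0,0.2,0],[4.5,0,0,0.2,0]]]'; python3 -m inch '[[[4.5,0,0,-2,0],[4.5,0,0,-6,0],[4.5,0,0,-8,0],[4.5,0,0,-8,0],[4.5,0,0,-8,0]]]'; python3 -c "
from h import *
go(.447,-.2015,.15,152.8)"
```

```text
clock: 14.32
eef_pos: [0.5883, -0.0482, 0.0549]
tool_rot: [-0.039, 0.999, 0.0, 0.013]
ft_force: [0.0, -0.2, 0.4]
grip_width: 0.045
clock: 14.95
eef_pos: [0.5856, -0.0482, 0.1338]
tool_rot: [-0.039, 0.999, 0.0, 0.012]
ft_force: [-0.1, -0.4, -0.6]
grip_width: 0.045
shift [ 14.96 -14.21  -1.98] roll 31.6 | yaw now -175.6 pos [ 0.5856 -0.0482  0.1338] z [ 0.025  0.001 -1.   ] F [-0.1 -0.4 -0.6] w 0.045 t 14.95 q6 -1.73
```

```bash
python3 -m inch '[[[4,4,-4,-1,10],[4,8,-8,-2,20],[4,12,-11.5,-2,31.6],[4,15,-14.2,-2,31.6],[4,15,-14.2,1,31.6]]]'; python3 look.py g11 .447 -.2015 .05 50; python3 -c "
from h import *
go(.447,-.202,.017,152.8)"; python3 - <<'E'
from comp import *
for n in ('top','scene'):
    P=cloud(n,np.load(f'pics/{n}_g11.npy')); comps(P,.015,(.56,.62,-.1,-.01)); comps(P,.05,(.56,.62,-.1,-.01))
    comps(P,.014,(.36,.48,-.24,-.16))
E
```

```text
clock: 15.58
eef_pos: [0.4462, -0.2037, 0.1205]
tool_rot: [0.237, 0.971, 0.003, 0.013]
ft_force: [0.6, -0.8, -0.8]
grip_width: 0.0399
top origin 332 179 scale 3.9
scene origin 305 186 scale 3.9
shift [-0.22 -0.09  9.95] roll -0.1 | yaw now 152.7 pos [ 0.4437 -0.2007  0.1165] z [ 0.017  0.005 -1.   ] F [-0.7  0.9 -1.2] w 0.0404 t 15.68 q6 -1.53
px [319. 173.] n 262 rect mm [586.4 -47.6] [26.2 54.4] 3.7 z90 [0.0231 0.0719 0.074 ]
px [319. 170.] n 106 rect mm [587.1 -46.7] [26.2 26.2] 64.7 z90 [0.0693 0.0729 0.0742]
px [376. 228.] n 54 rect mm [ 452.8 -193.5] [22.8 15.7] 63.9 z90 [0.0221 0.0239 0.0255]
px [390. 255.] n 17 rect mm [ 387.3 -227.5] [ 9.9 11.7] 78.6 z90 [0.0169 0.0194 0.0199]
px [371. 264.] n 21 rect mm [ 361.4 -179.3] [14.  12.3] 47.4 z90 [0.0221 0.025  0.0262]
px [335. 196.] n 15 rect mm [576.6 -27.3] [16.2  6.8] 43.7 z90 [0.0189 0.0198 0.02  ]
px [352. 201.] n 61 rect mm [588.3 -66.3] [27.7 23.9] 14.8 z90 [0.0196 0.0206 0.0231]
px [371. 205.] n 92 rect mm [ 462.5 -214.5] [14.7 21.5] 15.8 z90 [0.1126 0.1188 0.1196]
px [343. 210.] n 79 rect mm [ 416.1 -192.1] [10.  20.4] 14.4 z90 [0.1135 0.1183 0.1197]
px [356. 252.] n 144 rect mm [ 444.8 -201.2] [43.7 25.5] 63.9 z90 [0.0199 0.0215 0.0223]
px [315. 267.] n 28 rect mm [ 363.9 -183.7] [17.6  7.1] 86.6 z90 [0.02   0.0212 0.0221]
px [344. 275.] n 55 rect mm [ 387.3 -230.8] [23.7 12. ] 62.0 z90 [0.0153 0.0164 0.0168]
```

View pics/g11.png

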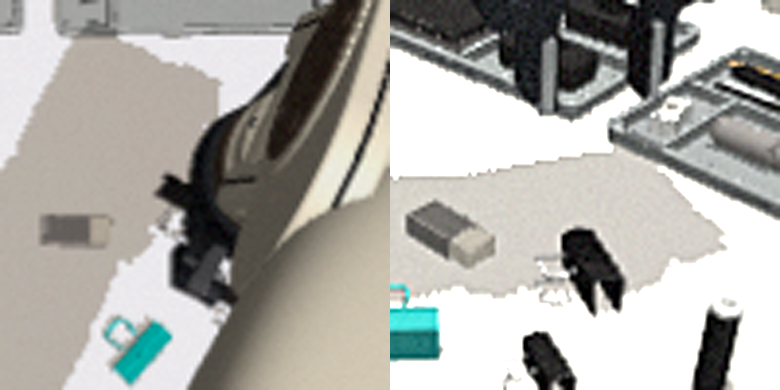

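The stamp is upright in its bay at about (587,-47). Next the clip, gripping with tips about 7 mm up.

```bash
python3 -m inch '[[[4,-0.2,-0.1,4,0],[4,-0.2,-0.1,8,0],[4,-0.2,-0.1,9.6,0],[4,-0.2,-0.1,9.6,0],[4,-0.2,-0.1,9.6,0]]]'; python3 look.py g12 .447 -.2015 .02 40; python3 -c "
from h import *
go(.447,-.202,.021,152.8)"
```

```text
clock: 16.3
eef_pos: [0.4474, -0.202, 0.0211]
tool_rot: [0.235, 0.972, 0.004, 0.008]
ft_force: [0.8, -0.8, 0.2]
grip_width: 0.0401
top origin 340 190 scale 4.875
scene origin 315 210 scale 4.875
shift [ 0.08 -0.01  0.06] roll -0.0 | yaw now 152.8 pos [ 0.4477 -0.2023  0.0216] z [ 0.019  0.004 -1.   ] F [-0.1 -0.5 -0.2] w 0.04 t 16.4 q6 -1.53
```

View pics/g12.png

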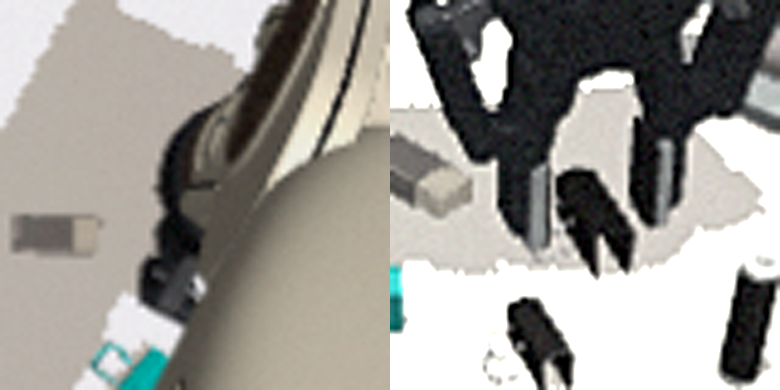

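```bash
python3 -m inch '[[[0.3,0,0,0,0],[0.3,0,0,0,0],[0.3,0,0,0,0],[0.3,0,0,0,0],[0.3,0,0,0,0]]]'; python3 -m inch '[[[0.3,0,0,-3,0],[0.3,0,0,-7,0],[0.3,0,0,-12,0],[0.3,0,0,-12,0],[0.3,0,0,-12,0]]]'; python3 look.py g13 .447 -.2015 .14 40; python3 -c "
from h import *
x,y=tray('staple',-27,2);print(x,y)
go(x,y,.13,184.2)"
```

```text
clock: 17.02
eef_pos: [0.4487, -0.2027, 0.0228]
tool_rot: [0.235, 0.972, 0.004, 0.01]
ft_force: [0.4, 1.1, 6.2]
grip_width: 0.014
clock: 17.65
eef_pos: [0.4457, -0.2029, 0.1424]
tool_rot: [0.236, 0.972, 0.004, 0.01]
ft_force: [-0.5, -0.3, -1.4]
grip_width: 0.0138
top origin 349 186 scale 4.875
scene origin 318 150 scale 4.875
0.5914260327206844 0.19351719763200287
shift [ 5.12 41.9   1.56] roll -31.4 | yaw now 152.8 pos [ 0.4449 -0.2025  0.1412] z [ 0.018  0.004 -1.   ] F [ 0.1 -0.3 -0.3] w 0.0138 t 17.75 q6 -1.53
```

View pics/g13.png

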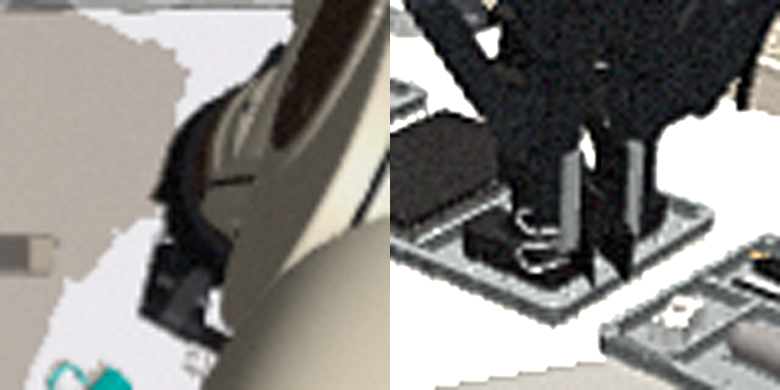

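```bash
python3 -m inch '[[[0.3,1,6,0,0],[0.3,2,12,0,-10],[0.3,3,18,0,-20],[0.3,4,24,0,-25],[0.3,5,30,0,-31.4]]]'; python3 -c "
from h import *
x,y=tray('staple',-27,2)
go(x,y,.08,184.2)"
```

```text
clock: 18.38
eef_pos: [0.5371, 0.0889, 0.1424]
tool_rot: [-0.038, 0.999, 0.002, 0.008]
ft_force: [0.7, -0.6, -1.0]
grip_width: 0.0138
shift [-6.11 10.01  6.36] roll 0.2 | yaw now -175.6 pos [0.5371 0.0889 0.1424] z [ 0.015  0.004 -1.   ] F [ 0.7 -0.6 -1. ] w 0.0138 t 18.38 q6 -1.48
```

```bash
python3 -m inch '[[[0.3,-3,5,0,0],[0.3,-6.1,10,0,0],[0.3,-6.1,10,2,0],[0.3,-6.1,10,4.5,0],[0.3,-6.1,10,6.4,0]]]'; python3 look.py g14 .591 .1935 .05 45; python3 -c "
from h import *
x,y=tray('staple',-27,2)
go(x,y,.027,184.2)"
```

```text
clock: 19.0
eef_pos: [0.5895, 0.1933, 0.0759]
tool_rot: [-0.038, 0.999, 0.001, 0.005]
ft_force: [0.0, 0.1, -0.3]
grip_width: 0.014
top origin 176 123 scale 4.333333333333333
scene origin 231 110 scale 4.333333333333333
shift [-0.31  0.07  4.77] roll 0.2 | yaw now -175.6 pos [0.5881 0.1925 0.0747] z [ 0.006  0.001 -1.   ] F [-0.4 -0.8 -0.5] w 0.0139 t 19.1 q6 -1.33
```

View pics/g14.png

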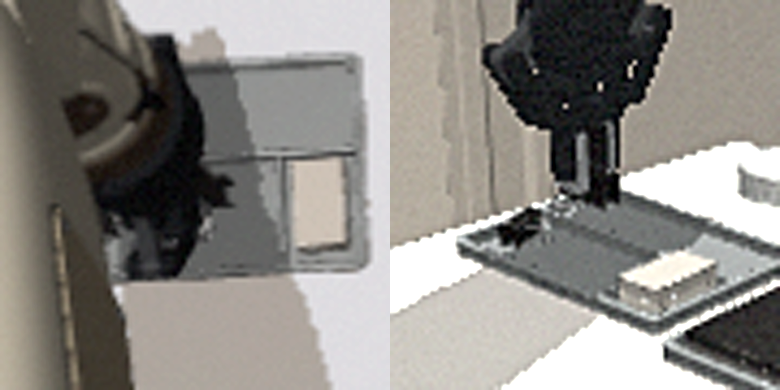

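```bash
python3 -m inch '[[[0.3,-0.3,0.1,2.5,0],[0.3,-0.3,0.1,4.3,0],[0.3,-0.3,0.1,4.8,0],[0.3,-0.3,0.1,4.8,0],[0.3,-0.3,0.1,4.8,0]]]'; python3 -m inch '[[[2.6,0,0,0,0],[2.6,0,0,0,0],[2.6,0,0,-3,0],[2.6,0,0,-8,0],[2.6,0,0,-12,0]]]'; python3 look.py g15 .591 .1935 .02 45; python3 -c "
from h import *
go(.445,-.348,.15,266)"
```

```text
clock: 19.73
eef_pos: [0.592, 0.194, 0.0275]
tool_rot: [-0.038, 0.999, 0.0, 0.004]
ft_force: [0.4, -0.5, -0.1]
grip_width: 0.0137
clock: 20.35
eef_pos: [0.5913, 0.1939, 0.1495]
tool_rot: [-0.038, 0.999, 0.001, 0.005]
ft_force: [0.1, -0.1, 0.3]
grip_width: 0.0259
top origin 179 125 scale 4.333333333333333
scene origin 232 120 scale 4.333333333333333
shift [ 19.03 -53.    -0.16] roll -81.6 | yaw now -175.6 pos [0.5944 0.1949 0.1538] z [ 0.019  0.005 -1.   ] F [ 0.8 -0.2  0.5] w 0.0258 t 20.45 q6 -1.33
```

View pics/g15.png

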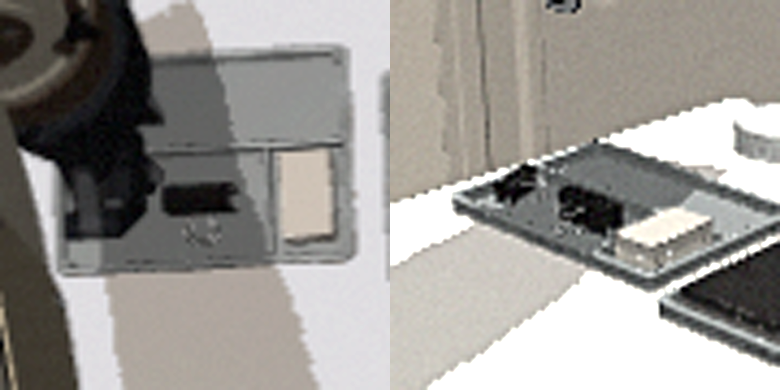

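The clip lies in its bay. Next I measure the stapler by height layers.

```bash
python3 - <<'E'
from comp import *
for n in ('top','scene'):
    P=cloud(n,np.load(f'pics/{n}0.npy')); print(n)
    Z=P[...,2]; B=(P[...,0]>.35)&(P[...,0]<.54)&(P[...,1]>-.42)&(P[...,1]<-.30)
    for a,b in ((.004,.012),(.03,.045),(.045,.06)):
        Q=P[B&(Z>a)&(Z<b)]; 
        if len(Q)<10: continue
        r=cv2.minAreaRect((Q[:,:2]*1000).astype(np.float32)); print(a,len(Q),np.round(r[0],1),np.round(r[1],1),round(r[2],1))
        for x0 in np.arange(.37,.52,.03):
            q=Q[(Q[:,0]>=x0)&(Q[:,0]<x0+.03)]
            if len(q): print('   x',round(x0,2),'y',q[:,1].min().round(4),q[:,1].max().round(4),'zmax',q[:,2].max().round(3))
E
```

```text
top
0.004 331 [ 444.6 -360.2] [117.7 187.2] 89.3
   x 0.37 y -0.4146 -0.303 zmax 0.012
   x 0.4 y -0.4182 -0.3011 zmax 0.011
   x 0.43 y -0.4189 -0.3014 zmax 0.012
   x 0.46 y -0.4177 -0.3018 zmax 0.011
   x 0.49 y -0.4189 -0.3154 zmax 0.01
   x 0.52 y -0.4139 -0.3059 zmax 0.006
0.03 138 [ 444.3 -349.6] [ 32.7 138.8] 89.8
   x 0.37 y -0.3523 -0.3331 zmax 0.045
   x 0.4 y -0.3373 -0.3339 zmax 0.044
   x 0.43 y -0.361 -0.3354 zmax 0.045
   x 0.46 y -0.3617 -0.3365 zmax 0.045
   x 0.49 y -0.3661 -0.3334 zmax 0.045
0.045 470 [ 442.1 -348.3] [ 25.2 135. ] 85.5
   x 0.37 y -0.3557 -0.3328 zmax 0.057
   x 0.4 y -0.3597 -0.3341 zmax 0.056
   x 0.43 y -0.3605 -0.335 zmax 0.054
   x 0.46 y -0.3603 -0.3375 zmax 0.052
   x 0.49 y -0.3594 -0.3415 zmax 0.05
scene
0.004 817 [ 444.6 -352.5] [ 34.5 140.2] 86.1
   x 0.37 y -0.3665 -0.331 zmax 0.009
   x 0.4 y -0.3673 -0.3456 zmax 0.009
   x 0.43 y -0.3696 -0.3485 zmax 0.012
   x 0.46 y -0.3706 -0.3521 zmax 0.011
   x 0.49 y -0.3694 -0.3541 zmax 0.012
0.03 490 [ 443.4 -350.9] [ 27.6 141.9] 85.8
   x 0.37 y -0.3605 -0.3347 zmax 0.045
   x 0.4 y -0.3621 -0.3592 zmax 0.045
   x 0.43 y -0.3648 -0.3613 zmax 0.045
   x 0.46 y -0.3648 -0.3599 zmax 0.045
   x 0.49 y -0.3689 -0.3408 zmax 0.045
0.045 826 [ 438.9 -350.6] [ 25.1 132.5] 87.5
   x 0.37 y -0.36 -0.3359 zmax 0.054
   x 0.4 y -0.3616 -0.339 zmax 0.054
   x 0.43 y -0.3633 -0.3384 zmax 0.051
   x 0.46 y -0.3629 -0.3397 zmax 0.05
   x 0.49 y -0.36 -0.3431 zmax 0.048
```

```bash
python3 -m inch '[[[6,1.9,-5.5,0,10],[6,4,-11.5,0,20],[6,6,-17,0,30],[6,8,-22.5,0,40],[6,10,-28,0,50]]]'; python3 -c "
from h import *
go(.444,-.3495,.13,86)"
```

```text
clock: 21.08
eef_pos: [0.5151, -0.0935, 0.1505]
tool_rot: [0.39, 0.921, 0.006, 0.008]
ft_force: [1.1, -0.5, 1.0]
grip_width: 0.0603
shift [-13.44 -22.94   1.8 ] roll 48.0 | yaw now 134.0 pos [ 0.5151 -0.0935  0.1505] z [ 0.019  0.005 -1.   ] F [ 1.1 -0.5  1. ] w 0.0603 t 21.07 q6 -0.95
```

```bash
python3 -m inch '[[[6,-3,-5,0,10],[6,-6,-10.2,0,20],[6,-9,-15.3,0,30],[6,-12,-20.5,1,40],[6,-13.4,-22.9,1.8,48]]]'; python3 look.py g16 .444 -.3495 .06 60; python3 -c "
from h import *
go(.444,-.3495,.040,86)"
```

```text
clock: 21.7
eef_pos: [0.4425, -0.3518, 0.1291]
tool_rot: [0.734, 0.679, 0.008, 0.005]
ft_force: [0.0, 0.3, -0.9]
grip_width: 0.0599
top origin 383 171 scale 3.25
scene origin 369 210 scale 3.25
shift [0.14 0.04 8.82] roll -0.3 | yaw now 85.7 pos [ 0.4421 -0.3513  0.1282] z [ 0.017  0.006 -1.   ] F [-0.1  0.5  0.2] w 0.0597 t 21.8 q6 -0.6
```

View pics/g16.png

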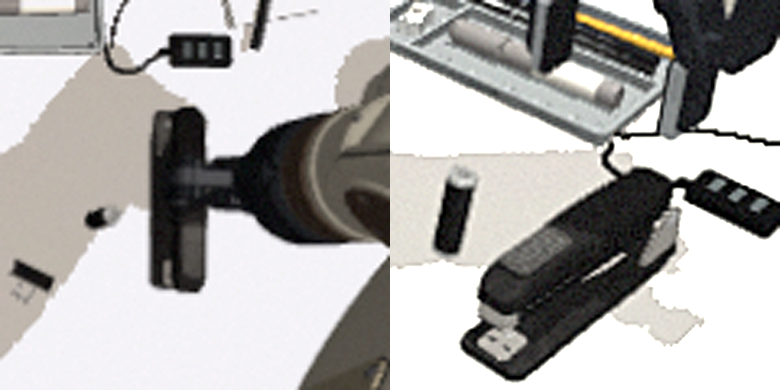

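```bash
python3 -m inch '[[[5.2,0.1,0,3,0],[5.2,0.1,0,7,0],[5.2,0.1,0,8.8,0],[5.2,0.1,0,8.8,0],[5.2,0.1,0,8.8,0]]]'; python3 look.py g17 .444 -.3495 .06 40; python3 -c "
from h import *
go(.444,-.3495,.040,86)"
```

```text
clock: 22.42
eef_pos: [0.4444, -0.3496, 0.0411]
tool_rot: [0.732, 0.681, 0.008, 0.004]
ft_force: [-0.4, 0.8, 0.3]
grip_width: 0.0524
top origin 403 191 scale 4.875
scene origin 389 230 scale 4.875
shift [ 0.06 -0.07  0.16] roll -0.2 | yaw now 85.8 pos [ 0.4446 -0.3501  0.0416] z [ 0.019  0.004 -1.   ] F [ 0.  -0.3 -0.4] w 0.0519 t 22.52 q6 -0.6
```

View pics/g17.png

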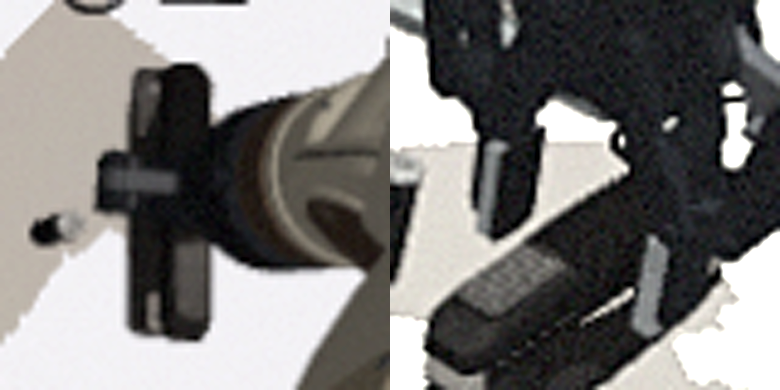

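The fingers straddle the arm. Closing with a 3 mm lower grip, then lifting slowly.

```bash
python3 -m inch '[[[5.2,0.05,0,0.3,0],[1,0.05,0,0.3,0],[1,0.05,0,0.3,0],[1,0.05,0,0.3,0],[1,0.05,0,0.3,0]]]'; python3 -m inch '[[[1,0,0,0,0],[1,0,0,-1,0],[1,0,0,-3,0],[1,0,0,-5,0],[1,0,0,-5,0]]]'; python3 look.py g18 .444 -.3495 .1 60; python3 -c "
from h import *
x,y=tray('staple',34.5,0);print(x,y)
go(x,y,.16,4.2)"
```

```text
clock: 23.15
eef_pos: [0.4449, -0.3499, 0.0393]
tool_rot: [0.733, 0.681, 0.008, 0.005]
ft_force: [-1.5, 0.6, 5.1]
grip_width: 0.0252
clock: 23.78
eef_pos: [0.4449, -0.3509, 0.0907]
tool_rot: [0.733, 0.68, 0.008, 0.007]
ft_force: [0.6, -0.4, -2.8]
grip_width: 0.0255
top origin 389 170 scale 3.25
scene origin 373 188 scale 3.25
0.6529073494642439 0.1960267178009033
shift [56.02 16.97 -6.53] roll 81.6 | yaw now 85.8 pos [ 0.4437 -0.3499  0.0887] z [ 0.019  0.004 -1.   ] F [-0.1  0.1 -2.1] w 0.0253 t 23.88 q6 -0.6
```

View pics/g18.png

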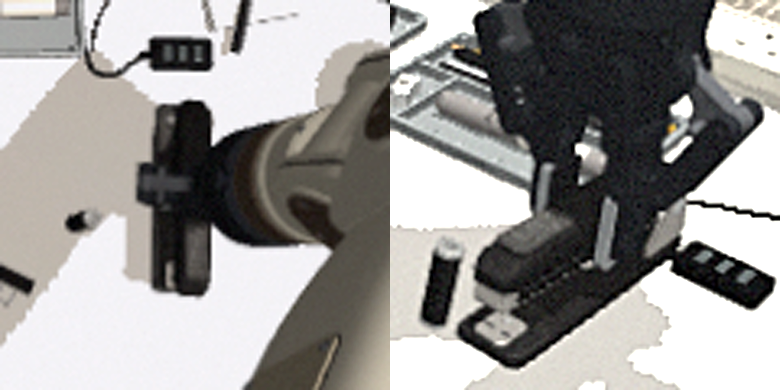

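The stapler is held level. Raise it first, then move across.

```bash
python3 -m inch '[[[1,0,0,-3,0],[1,0,0,-6.5,0],[1,4,0,-6.5,8],[1,9,0,-6.5,16],[1,14,1,-6.5,24]]]'; python3 -c "
from h import *
x,y=tray('staple',34.5,0)
go(x,y,.155,4.2)"
```

```text
clock: 24.5
eef_pos: [0.4614, -0.2096, 0.1532]
tool_rot: [0.86, 0.511, 0.008, 0.002]
ft_force: [0.9, 0.3, -1.9]
grip_width: 0.0258
shift [44.79 -2.58  0.34] roll 57.2 | yaw now 61.4 pos [ 0.4614 -0.2096  0.1532] z [ 0.016  0.005 -1.   ] F [ 0.9  0.3 -1.9] w 0.0258 t 24.5 q6 0.07
```

```bash
python3 -m inch '[[[1,5,-0.3,0,10],[1,11,-0.6,0,20],[1,17,-1,0,30],[1,23,-1.3,0,40],[1,29,-1.6,0,50]]]'; python3 -c "
from h import *
x,y=tray('staple',34.5,0)
go(x,y,.155,4.2)"
```

```text
clock: 25.12
eef_pos: [0.5816, 0.0452, 0.1549]
tool_rot: [0.995, 0.102, 0.007, -0.002]
ft_force: [1.2, -1.2, -1.7]
grip_width: 0.0254
shift [ 10.05 -13.31   0.16] roll 7.5 | yaw now 11.7 pos [0.5816 0.0452 0.1549] z [ 0.014  0.005 -1.   ] F [ 1.2 -1.2 -1.7] w 0.0254 t 25.12 q6 1.44
```

```bash
python3 -m inch '[[[1,3.5,-4.5,0,7.5],[1,7,-9,0,7.5],[1,10,-13.3,0,7.5],[1,10,-13.3,3,7.5],[1,10,-13.3,5.5,7.5]]]'; python3 look.py g19 .653 .196 .06 55; python3 -c "
from h import *
x,y=tray('staple',34.5,0)
go(x,y,.044,4.2)"
```

```text
clock: 25.75
eef_pos: [0.6521, 0.1971, 0.0983]
tool_rot: [0.999, 0.038, 0.005, -0.002]
ft_force: [0.3, -0.9, -2.8]
grip_width: 0.0252
top origin 166 87 scale 3.5454545454545454
scene origin 239 90 scale 3.5454545454545454
shift [ 0.32 -0.03  5.15] roll 0.1 | yaw now 4.3 pos [0.6495 0.1954 0.0955] z [ 0.003  0.002 -1.   ] F [-0.7  0.6 -1.9] w 0.0254 t 25.85 q6 1.79
```

View pics/g19.png

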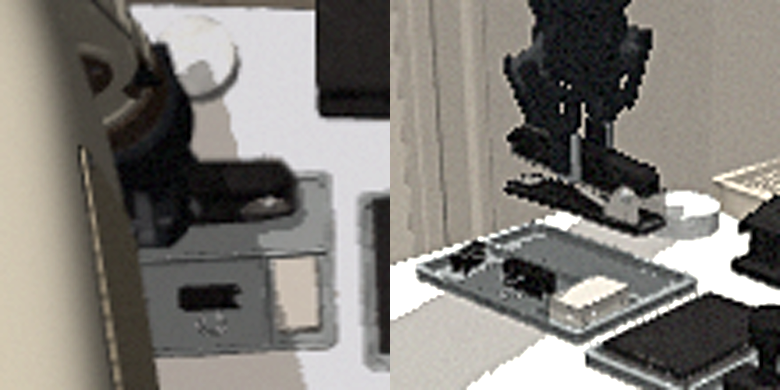

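```bash
python3 - <<'E'
from h import *
P=cloud('scene',np.load('pics/scene_g19.npy'))
Z=P[...,2];B=(P[...,0]>.57)&(P[...,0]<.74)&(P[...,1]>.08)&(P[...,1]<.31)&(Z>.045)&(Z<.075)
Q=P[B][:,:2]-np.array(tray('staple',0,0));a=np.radians(4.2);L=Q@np.array([[np.cos(a),-np.sin(a)],[np.sin(a),np.cos(a)]])*1000
print(len(L),np.percentile(L,[0,2,98,100],axis=0).round(1),P[B][:,2].min())
P=cloud('top',np.load('pics/top_g19.npy'))
Z=P[...,2];B=(P[...,0]>.57)&(P[...,0]<.74)&(P[...,1]>.08)&(P[...,1]<.18)&(Z>.045)&(Z<.12)
Q=P[B][:,:2]-np.array(tray('staple',0,0));L=Q@np.array([[np.cos(a),-np.sin(a)],[np.sin(a),np.cos(a)]])*1000
print(len(L),np.percentile(L,[0,2,98,100],axis=0).round(1))
E
```

```text
380 [[  8.6 -73.1]
 [ 10.8 -70.3]
 [ 48.   63.1]
 [ 50.4  67.9]] 0.05144977508718567
426 [[ 15.7 -69.1]
 [ 16.7 -68.6]
 [ 50.5 -17. ]
 [ 52.7 -15.1]]
```

It's centred to within about 3 mm. Descending.

```bash
python3 -m inch '[[[1,0.3,0,1.5,0],[1,0.35,0,3,0],[1,0.35,0,4.3,0],[1,0.35,0,5.1,0],[1,0.35,0,5.1,0]]]'; python3 look.py g20 .653 .196 .03 55; python3 -c "
from h import *
x,y=tray('staple',34.5,0)
go(x,y,.043,4.2)"
```

```text
clock: 26.48
eef_pos: [0.6531, 0.1956, 0.0442]
tool_rot: [0.999, 0.037, 0.001, -0.001]
ft_force: [-0.0, -0.2, -0.9]
grip_width: 0.0257
top origin 169 91 scale 3.5454545454545454
scene origin 239 100 scale 3.5454545454545454
shift [-0.06 -0.02  0.21] roll 0.1 | yaw now 4.3 pos [0.6535 0.1958 0.0451] z [ 0.004  0.002 -1.   ] F [ 0.2  0.3 -2.1] w 0.0251 t 26.57 q6 1.79
```

View pics/g20.png

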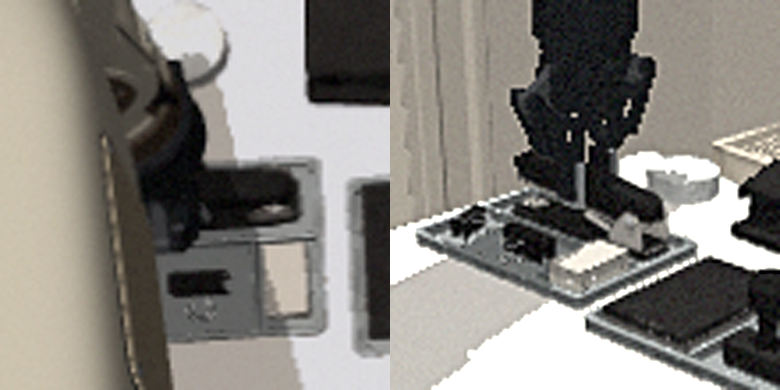

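Inside the bay. Lower 2 mm more, release and lift.

```bash
python3 -m inch '[[[1,-0.05,0,0.2,0],[1,-0.05,0,0.2,0],[4.6,-0.05,0,0.2,0],[4.6,-0.05,0,0.2,0],[4.6,-0.05,0,0.2,0]]]'; python3 -m inch '[[[4.6,0,0,-3,0],[4.6,0,0,-8,0],[4.6,0,0,-12,0],[4.6,0,0,-14,0],[4.6,0,0,-14,0]]]'; python3 -c "
from h import *
go(.25,.33,.19)"
```

```text
clock: 27.2
eef_pos: [0.6532, 0.1959, 0.0434]
tool_rot: [0.999, 0.037, 0.002, -0.001]
ft_force: [-0.2, -0.4, -0.1]
grip_width: 0.0462
clock: 27.82
eef_pos: [0.6539, 0.196, 0.186]
tool_rot: [0.999, 0.037, 0.005, -0.002]
ft_force: [-0.0, -0.9, 0.5]
grip_width: 0.0458
shift [-39.28 -16.38  -0.73] roll 0 | yaw now 4.3 pos [0.6539 0.196  0.186 ] z [ 0.009  0.004 -1.   ] F [-0.  -0.9  0.5] w 0.0458 t 27.82 q6 1.79
```

Retreat clear of the view, toward the start area.

```bash
python3 -m inch '[[[4.6,-5,-3,-1,0],[4.6,-10,-6,-2,0],[4.6,-15,-9,-3,0],[4.6,-20,-12,-4,0],[4.6,-25,-15,-5,0]]]'; python3 -m inch '[[[4.6,-5,-3,0,0],[4.6,-9,-6,0,0],[4.6,-13,-9,0,0],[4.6,-15,-11,0,0],[4.6,-15,-11,0,0]]]'; python3 - <<'E'
from h import *
for n in ('top','scene'):
    p,d=optics.camera(n); np.save(f'pics/{n}_f.npy',d); cv2.imwrite(f'pics/{n}_f.png',p[:,:,::-1])
im=cv2.imread('pics/top_f.png'); a=(.30,.72,-.32,.30)
cv2.imwrite('pics/f1.png',grid(cv2.convertScaleAbs(rect('top',im,*a,px=1280),alpha=1.5),*a,1280))
s=cv2.imread('pics/scene_f.png')[140:280,230:480]; cv2.imwrite('pics/f2.png',cv2.convertScaleAbs(cv2.resize(s,None,fx=3.2,fy=3.2,interpolation=cv2.INTER_CUBIC),alpha=1.4))
E
```

```text
clock: 28.45
eef_pos: [0.3906, 0.3268, 0.2326]
tool_rot: [0.999, 0.037, 0.004, -0.001]
ft_force: [0.8, 1.0, -0.2]
grip_width: 0.0461
clock: 29.08
eef_pos: [0.231, 0.4256, 0.2302]
tool_rot: [0.999, 0.039, 0.003, 0.0]
ft_force: [-0.4, -0.6, 0.3]
grip_width: 0.0461
```

View pics/f1.png

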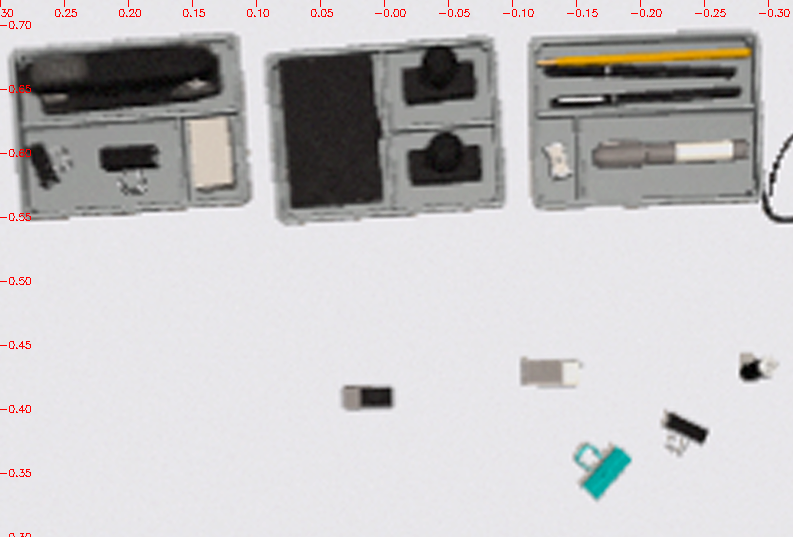

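View pics/f2.png

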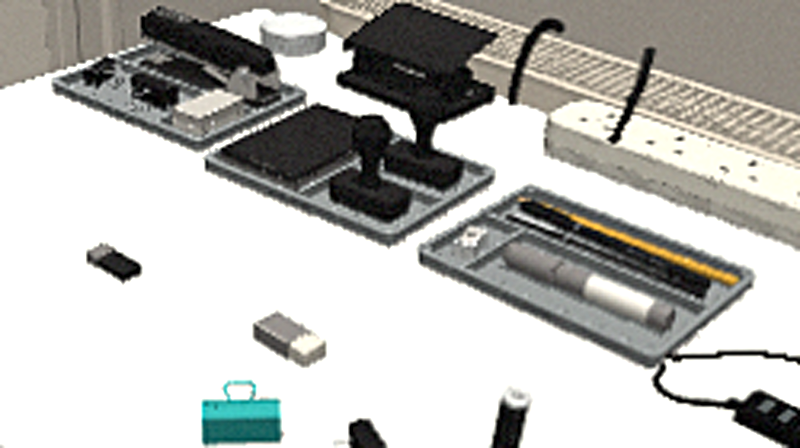

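All five are in their bays. A numeric check in tray frames follows.

```bash
python3 - <<'E'
from h import *
for nm in ('top','scene'):
    P=cloud(nm,np.load(f'pics/{nm}_f.npy')).reshape(-1,3); print(nm)
    for t,lab,b,z0 in [('staple','stapler base+arm',(6,63,-86,86),.014),('staple','stapler arm',(-2,70,-86,86),.042),('staple','carton',(-63,6,-86,-38),.0165),('staple','clip',(-63,3,-34,36),.0165),('pen','highlighter',(-58,3,-84,50),.0135),('stamp','foot',(-61,-2,-84,-4),.014),('stamp','knob',(-61,0,-84,-4),.05)]:
        X,Y,a=TR[t];a=np.radians(a);L=(P[:,:2]-[X,Y])@np.array([[np.cos(a),-np.sin(a)],[np.sin(a),np.cos(a)]])*1000
        m=(L[:,0]>b[0])&(L[:,0]<b[1])&(L[:,1]>b[2])&(L[:,1]<b[3])&(P[:,2]>z0)&(P[:,2]<.1)
        if m.sum()<5: continue
        r=cv2.minAreaRect(L[m].astype(np.float32)); print(lab,m.sum(),'c',np.round(r[0],1),'s',np.round(r[1],1),round(r[2],1),'z95',np.percentile(P[m,2],95).round(4))
        if lab in('highlighter','stapler arm','carton'):
            k=1; q=L[m][:,k]; zz=P[m,2]
            print('   z95 by y thirds',[np.percentile(zz[(q>=lo)&(q<=hi)],95).round(4) for lo,hi in zip(np.percentile(q,[0,33,66]),np.percentile(q,[33,66,100]))])
o=get_obs();print(o['eef_pos'],o['clock'],o['grip_width'])
E
```

```text
top
stapler base+arm 690 c [34.6 -0.3] s [ 56.7 171. ] 0.1 z95 0.0566
stapler arm 564 c [34.8  2.4] s [ 27.2 141.4] 2.0 z95 0.0568
   z95 by y thirds [np.float64(0.0528), np.float64(0.0557), np.float64(0.058)]
carton 255 c [-31.5 -62.2] s [30.6 60.8] 88.5 z95 0.0265
   z95 by y thirds [np.float64(0.0256), np.float64(0.0268), np.float64(0.0264)]
clip 119 c [-33.5   3.2] s [41.8 31.4] 88.3 z95 0.0276
highlighter 274 c [-27.3 -21.3] s [126.7  25. ] 84.6 z95 0.0224
   z95 by y thirds [np.float64(0.0221), np.float64(0.0227), np.float64(0.022)]
foot 264 c [-23.9 -50.3] s [66.4 44.1] 86.6 z95 0.0728
knob 107 c [-32.3 -43.2] s [25.4 27.1] 18.9 z95 0.0738
scene
stapler base+arm 555 c [28.2 -1.1] s [ 37.3 139.8] 7.7 z95 0.0535
stapler arm 267 c [32.1 -0.9] s [ 25.6 136.5] 1.5 z95 0.0546
   z95 by y thirds [np.float64(0.0501), np.float64(0.0525), np.float64(0.0553)]
carton 139 c [-28.  -63.5] s [53.7 32.3] 2.4 z95 0.0228
   z95 by y thirds [np.float64(0.0225), np.float64(0.0234), np.float64(0.0226)]
clip 68 c [-31.   -2.9] s [34.9 39.2] 39.1 z95 0.0243
highlighter 277 c [-28.6 -19.1] s [ 14.8 116.1] 0.6 z95 0.0195
   z95 by y thirds [np.float64(0.0191), np.float64(0.0196), np.float64(0.0196)]
foot 354 c [-33.  -46.3] s [26.4 56.5] 1.1 z95 0.0699
knob 125 c [-34.4 -46.5] s [21.8 24.4] 10.3 z95 0.071
[0.23269362 0.42464543 0.23053837] 29.175 0.045726002026735754
```

```bash
python3 -c "
from workcell import ticket
print(ticket.job_done())"
```

```text
the job is handed in; nothing more can be done
None
```

All five things are back in their trays and released, and the job was handed in at about 29 s of the 118 s allowed. I put them away in this order: carton, highlighter, stamp, larger black clip, stapler. The arm is parked clear of the desk.

**Final positions in the tray frames (mm, approximate):**

| Thing | x | y | Resting state |
|---|---|---|---|
| Stapler | 33 | 1 | upright; slope of its top the same as on the desk |
| Carton | -28 | -63 | flat, top about 23 mm |
| Clip | about -30 | 0 | in the bay with the other clip, top about 24–27 mm |
| Highlighter | -28 | -20 | level, top about 20–22 mm |
| Stamp | -33 | -45 | upright, top about 71–74 mm |

All of these are within the required limits, and none of the forces printed after my moves was above about 6 N.

**Disagreements between checks:**
- **Cameras:** they differed by 2–6 mm in position, and the top camera read heights about 3 mm higher. I took values between the two or the cleaner view. A few fits in the last check came out wider than the thing because they picked up walls or neighbours.
- **Tool tilt:** it crept up to about 0.034 rad midway, was 0.026 rad when the stamp was set down, and was back near 0.004 rad by the time I placed the stapler.

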